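# Close the two parts tubs in the kit crate

## Task

Close both parts tubs in the kit crate: take the blue and the green lid from the sloping lid tray and set each on the tub of its own colour, turned so that the tub's upright seal lug stands in the lid's notch and the lid lies level, fully down on the rim all round. Set the lids down, do not drop them; leave the tubs standing where they are and everything else, the yellow lid included, undisturbed.

Things in the scene. Friction and masses are not known exactly. Their poses are not given: they have to be found in the camera images.
- tray: Fixed grey lid tray sloping 29 degrees (0.50 rad) down towards the robot. Origin: centre of its floor's underside; z is the floor's normal, x up the slope, y along the row of three bays (128 mm apart, each 122 mm square, walls 16 mm high, floor 6 mm thick, rubber-lined). A lid lies in each bay, knob up, lid origin 16 mm above the tray's origin along z; any order, turned any way about its own axis.
- lid_blue: The blue lid, fits the blue tub: round steel plate 116 mm across, 4 mm thick, about 0.16 kg. Origin: centre of the plate's underside (which sits on the rim); z up through the knob. Below it a plug 84 mm across, 10 mm deep, its foot tapered (about 3 mm play all round in the tub). In the brim, at +x, a notch 24 mm wide, 11 mm deep. The other lid has the same form.
- lid_green: The green lid, fits the green tub: round steel plate 96 mm across, 4 mm thick, about 0.16 kg. Origin: centre of the plate's underside (which sits on the rim); z up through the knob. Below it a plug 64 mm across, 10 mm deep, its foot tapered (about 3 mm play all round in the tub). In the brim, at +x, a notch 24 mm wide, 11 mm deep. The other lid has the same form.
- lid_blue_knob (a point): Grip point on the blue lid's axis, 25 mm above its origin, in its round black knob: 28 mm across, 22 mm tall (14 to 36 mm above the origin) on a 14 mm stem. With the TCP here and the tool along the lid's axis the fingertips clear the plate by 2 mm.
- lid_green_knob (a point): Grip point on the green lid's axis, 25 mm above its origin, in its round black knob: 28 mm across, 22 mm tall (14 to 36 mm above the origin) on a 14 mm stem. With the TCP here and the tool along the lid's axis the fingertips clear the plate by 2 mm.
- lid_blue_notch (a point): Point on the blue lid, 52.5 mm from its origin along +x, in the middle of the notch, at the height of the plate's underside.
- lid_green_notch (a point): Point on the green lid, 42.5 mm from its origin along +x, in the middle of the notch, at the height of the plate's underside.
- lid_yellow: A spare yellow lid of the same kind, 106 mm across; it fits neither tub here and stays in its bay. Origin as on the others.
- tub_blue: The blue round steel parts tub, open, 100 mm across outside, 90 mm tall, wall 5 mm, 0.9 kg of bushings in it up to 75 mm; loose, standing on the crate's floor 12 mm above the bench. Origin: centre of its underside, z up. At its +x a flat upright seal lug, 14 mm wide, 3 mm thick, 1 mm outside the wall, rises 18 mm above the rim.
- tub_green: The green round steel parts tub, open, 80 mm across outside, 90 mm tall, wall 5 mm, 0.9 kg of bushings in it up to 75 mm; loose, standing on the crate's floor 12 mm above the bench. Origin: centre of its underside, z up. At its +x a flat upright seal lug, 14 mm wide, 3 mm thick, 1 mm outside the wall, rises 18 mm above the rim.
- tub_blue_rim (a point): Centre of the blue tub's mouth, at the height of the rim, 90 mm above the tub's origin.
- tub_green_rim (a point): Centre of the green tub's mouth, at the height of the rim, 90 mm above the tub's origin.
- tub_blue_lug (a point): Middle of the blue tub's seal lug, at the height of the rim, 52.5 mm from the tub's axis along its +x.
- tub_green_lug (a point): Middle of the green tub's seal lug, at the height of the rim, 42.5 mm from the tub's axis along its +x.
- crate: Fixed OSB kit crate, 174 mm (x) by 418 mm (y), walls 12 mm thick and 75 mm high (corner posts 79), floor 12 mm. Origin: centre of its underside. Two large cells at its ends (centres at y = +/-133 mm) hold one tub each, either way round; the 90 mm wide middle column has two cells (x = +/-40 mm) holding the carton and a coil spring, either way round.
- carton: Tall upright brown carton, 58 mm (x) by 78 mm (y) by 250 mm high, standing in a middle cell of the crate. Origin: centre of its underside. Leave it.
- spring: Dark steel coil spring, 62 mm across, 115 mm high, standing in the other middle cell. Origin: centre of its underside. Leave it.
- spray_can: Red and white spray can, 58 mm across, 235 mm high, standing on the bench beside the crate's outer end (its -y end). Origin: centre of its underside. Leave it.
- spring_b: Dark steel coil spring, 84 mm across, 95 mm high, standing on the bench behind the gap between tray and crate. Origin: centre of its underside. Leave it.
- tape_roll: Brown roll of packing tape lying flat, 90 mm across, 48 mm high, on the bench in front of the gap between tray and crate. Origin: centre of its underside. Leave it.
- wrench: Steel combination wrench lying on the bench in front of the crate, about 10 mm high. Origin: centre of its underside. Leave it.
Not all that is in view belongs to the job. What is shaped like the lid_green but red is not meant.

How it is judged:
By the outcome, as a careful person would: the job done as asked, in the order asked, and still so for the second after the job is handed in, with the robot touching nothing.
It also fails if it takes over 64 s, if anything falls off the work surface, if the arm or the gripper's body presses on something with over 40 N, if the wrist force passes 120 N, or if a joint passes its speed limit or range.

## Robot

A 6-joint arm with a two-finger parallel gripper is mounted at the origin on the work surface. World frame = base frame: x ahead of the robot, y to its left, z up, the work surface at z = 0. Lengths are in m, angles in rad, forces in N, time in s.
With the tool pointing down it reaches from about 0.275 to 0.975 m from the base axis. Payload 8.4 kg.
Tool frame: the origin (TCP) lies between the finger pads, 19 mm behind the fingertips; this is the grasp point; z points along the fingers, y is the line along which they close (so a half turn about z gives the same grasp; the last joint's range is limited). The gripper opens to 92 mm and grips with 3 to 60 N. Pads are 20 mm wide; open, the fingers measure 128 mm over their backs; the gripper's body (75 mm by 189 mm) begins 69 mm behind the grasp point.
Start: joints at [-1.174, 0.353, 1.633, -0, 1.155, -0.002], TCP at [0.243, -0.576, 0.233] pointing down, gripper open.
Joint ranges: [-2.63, 2.63], [-0.92, 2.1], [0.06, 2.66], [-1.3, 4.44], [0, 2.69], [-3.02, 3.02]. Speed limits (rad/s): [2.22, 2.22, 2.79, 3.14, 3.14, 3.14].

## Interface

Orientations are given as a unit quaternion [x, y, z, w].
In Python, from bench import robot gives the robot as it stands.
- The arm moves only by the shell command python3 -m handwheel 'ROWS' [FORCE]. ROWS is JSON, a list of rows, each a list of 7 numbers: the opening, from 0 (shut) to 1 (fully open), then the shift along the tool's x, y, z in units of 0.3 m (1.0 is 0.3 m), then the turn, a rotation vector about the tool's x, y, z in units of pi/4 rad (1.0 is pi/4 rad). A call has 1 to 8 rows; each row shifts and turns the commanded pose from where the row before left it, along the tool's axes as they then stand; what a row does not reach is not made up. A row lasts 1/12 s, in which the tool goes at most 41.7 mm and 7.16 degrees, less where a joint would pass 70% of its speed; a pose out of reach is approached as far as the arm can. A call with a number of a shift or a turn outside -1 to 1 is refused whole. A call with a gripper value outside its range is refused whole. The fingers move at their own pace and stop on an object; FORCE is the grip in N (left out, the last holds). Time passes only in rows, so rows that do not move let the fingers close. It gives the time, the measured TCP pose, the force, the opening and the grip force at its end, in the units of the state.
- robot.get_obs(): the state, without advancing time (a new reading comes with each control period).
- robot.snapshot(name): name is "side" or "top" or "wrist"; returns a dict with "frame" (400x640x3 uint8, red, green, blue), "depth" (400x640 float32, m along the optical axis (not along the pixel's ray), 0 where there is no reading), "fx", "fy", "cx", "cy" (pixels), "k1" (the pictures are not rectified: a ray, as slopes to the right and down, at radius r is drawn at 1 + k1 r^2 times it, then the intrinsics apply), "view" (4x4, takes a point from world to camera coordinates); the wrist camera has in their place "hand_eye" (4x4, takes a point from camera to tool coordinates, whose origin is the TCP and whose axes are the flange's). Camera axes: x right, y down, z forward; pixel columns grow to the right and rows downward; lengths in m; the calibration is good to about 2 mm. A picture is of the moment at which its call begins: read the wrist's pose just before it.
- robot.close_job(): hands the job in; it is judged then, once.
The state is a dict: "t": time; "joint_positions": joint angles; "joint_velocities": joint speeds; "effort": joint torques, N m; "position": TCP position; "orientation": TCP orientation; "force": force on the tool from outside, world axes, zero at the start; "wrist_torque": the same for the moment, N m; "width": finger opening in m; "grasp_force": force on a finger pad.
Only numpy, scipy, OpenCV 4.12 (cv2) and the standard library are available. Lean on these libraries where they do the work, as an engineer would, in place of code of your own. Each camera call takes 0.05 s, during which the arm holds its last target. There are 200 camera calls.

## Working session

There is one attempt and no reset: what is moved stays moved. The work goes in short steps, Python scripts to look and compute and a shell command to move; the robot and the scene stay as the last step left them, time stands still between calls to the robot, and variables do not carry over. Pictures are saved under pics/ and viewed, at most 10 in all, crops included, and the job is handed in when it is done.

```bash
ls; mkdir -p pics
cat > h.py <<'E'
import numpy as np, cv2
from bench import robot
from scipy.spatial.transform import Rotation as R
def snap(name,tag=None):
    o=robot.get_obs(); s=robot.snapshot(name)
    if 'view' in s: s['c2w']=np.linalg.inv(np.array(s['view']))
    else:
        T=np.eye(4);T[:3,:3]=R.from_quat(o['orientation']).as_matrix();T[:3,3]=o['position']
        s['c2w']=T@np.array(s['hand_eye'])
    if tag:
        cv2.imwrite(f'pics/{tag}.png',s['frame'][:,:,::-1]); np.savez(f'pics/{tag}.npz',**{k:v for k,v in s.items()})
    return s
def load(tag): 
    z=np.load(f'pics/{tag}.npz'); return {k:z[k] for k in z.files}
def rays(s,uv):
    K=np.array([[s['fx'],0,s['cx']],[0,s['fy'],s['cy']],[0,0,1]],float)
    p=cv2.undistortPoints(np.array(uv,float).reshape(-1,1,2),K,np.array([float(s['k1']),0,0,0])).reshape(-1,2)
    return np.c_[p,np.ones(len(p))]
def world(s,uv,d=None):
    uv=np.array(uv).reshape(-1,2)
    if d is None: d=s['depth'][uv[:,1].astype(int),uv[:,0].astype(int)]
    c=rays(s,uv)*np.array(d).reshape(-1,1)
    return c@s['c2w'][:3,:3].T+s['c2w'][:3,3]
def onplane(s,uv,n,p0):
    r=rays(s,uv)@s['c2w'][:3,:3].T; o=s['c2w'][:3,3]
    t=((np.array(p0)-o)@n)/(r@n); return o+r*t[:,None]
def cloud(s):
    v,u=np.mgrid[0:400,0:640]; return world(s,np.c_[u.ravel(),v.ravel()]).reshape(400,640,3)
E
python3 - <<'E'
from h import *
print(robot.get_obs())
a=snap('top','top0'); b=snap('side','side0')
for s in(a,b): print(s['c2w'].round(3).tolist(),s['fx'],s['k1'])
E
```

```text
pics
{'t': 0.0, 'joint_positions': array([-1.17442171e+00,  3.53626388e-01,  1.63411285e+00, -2.24048768e-05,
        1.15521882e+00, -2.39286062e-03]), 'joint_velocities': array([-1.04597988e-03, -1.29340461e-05, -1.43152532e-03, -5.07929357e-04,
        1.38176561e-04,  4.81618502e-04]), 'effort': array([-4.30524713e-03, -5.93852663e+01, -3.34219801e+01,  6.94376556e-02,
        2.34969193e-02, -1.19198876e-04]), 'position': array([ 0.24249458, -0.57553391,  0.23258638]), 'orientation': array([ 9.80187699e-01,  1.98069708e-01, -1.43665667e-04, -6.67493378e-04]), 'force': array([-0.35090051, -0.23274091, -1.15670043]), 'wrist_torque': array([-0.0104798 , -0.06308094, -0.0226951 ]), 'grasp_force': 0.0, 'width': 0.09205531725194861}
[[-0.0, -0.996, 0.09, 0.467], [-1.0, 0.001, 0.016, -0.001], [-0.016, -0.09, -0.996, 1.335], [0.0, 0.0, 0.0, 1.0]] 376.7450371834525 -0.04760110256103133
[[0.983, -0.143, 0.118, 0.329], [-0.185, -0.718, 0.671, -1.204], [-0.011, -0.681, -0.732, 1.427], [0.0, 0.0, 0.0, 1.0]] 488.6102803447426 0.03031221386896636
```

View pics/top0.png

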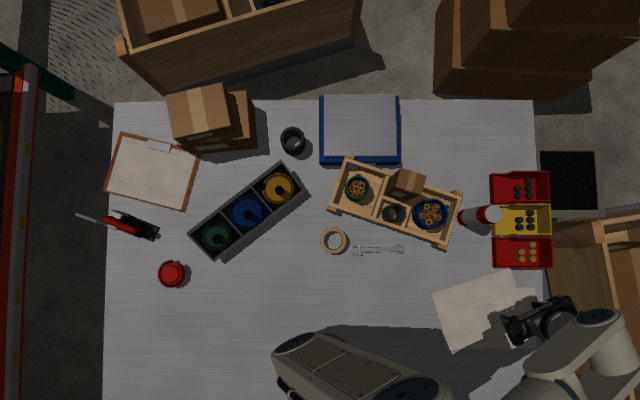

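View pics/side0.png

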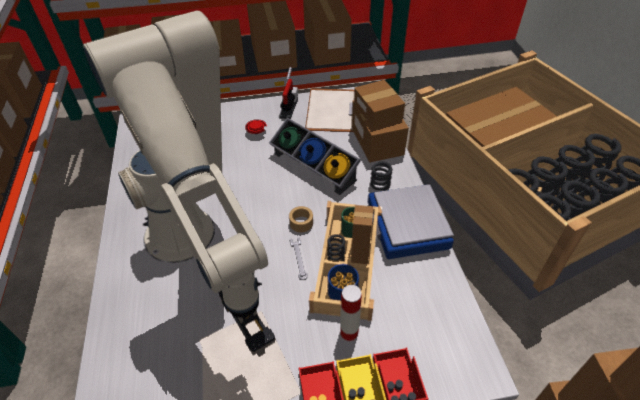

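Top view: green lid ≈(216,236), blue ≈(246,211), yellow ≈(279,187); green tub ≈(357,187), blue tub ≈(430,213), carton between them. The side view confirms this. I'll enlarge both areas.

Run:
```python
from h import *
s=load('top0'); f=s['frame'][:,:,::-1]
a=cv2.resize(f[155:265,180:320],None,fx=5,fy=5,interpolation=cv2.INTER_CUBIC)
b=cv2.resize(f[150:255,320:470],None,fx=5,fy=5,interpolation=cv2.INTER_CUBIC)
b=np.clip(b.astype(float)*1.3,0,255).astype('uint8');a=np.clip(a.astype(float)*1.6,0,255).astype('uint8')
cv2.imwrite('pics/ca.png',a);cv2.imwrite('pics/cb.png',b)
C=cloud(s)
# tray plane: fit on points? sample knobs, rims
for n,u,v in [('gk',216,236),('bk',246,211),('yk',279,187)]:
    print(n,C[v-2:v+3,u-2:u+3].reshape(-1,3).mean(0).round(4),C[v-2:v+3,u-2:u+3,2].round(3).tolist())
hsv=cv2.cvtColor(s['frame'],cv2.COLOR_RGB2HSV)
for n,(u0,v0),rad in [('gt',(357,187),25),('bt',(430,213),28)]:
    P=C[v0-rad:v0+rad,u0-rad:u0+rad]; z=P[...,2]
    m=(z>.095)&(z<.108); print(n,m.sum(), z.min().round(3), P[m].mean(0).round(4), P[m].min(0).round(3),P[m].max(0).round(3))
```

```text
gk [0.4657 0.3427 0.1224] [[0.103, 0.115, 0.117, 0.111, 0.11], [0.118, 0.118, 0.123, 0.119, 0.114], [0.126, 0.129, 0.131, 0.128, 0.122], [0.133, 0.132, 0.126, 0.127, 0.126], [0.127, 0.126, 0.128, 0.125, 0.127]]
bk [0.547  0.2477 0.116 ] [[0.103, 0.102, 0.104, 0.099, 0.1], [0.101, 0.097, 0.115, 0.114, 0.112], [0.1, 0.121, 0.123, 0.125, 0.124], [0.117, 0.122, 0.129, 0.131, 0.128], [0.123, 0.128, 0.126, 0.128, 0.128]]
yk [0.6251 0.1402 0.1191] [[0.099, 0.101, 0.096, 0.094, 0.095], [0.12, 0.119, 0.121, 0.116, 0.114], [0.126, 0.13, 0.129, 0.121, 0.126], [0.132, 0.123, 0.123, 0.13, 0.126], [0.128, 0.127, 0.126, 0.128, 0.127]]
gt 110 -0.008 [ 0.6288 -0.1162  0.1007] [ 0.59  -0.155  0.095] [ 0.67  -0.079  0.106]
bt 164 -0.008 [ 0.5437 -0.3629  0.1005] [ 0.491 -0.413  0.095] [ 0.593 -0.262  0.108]
```

View pics/ca.png

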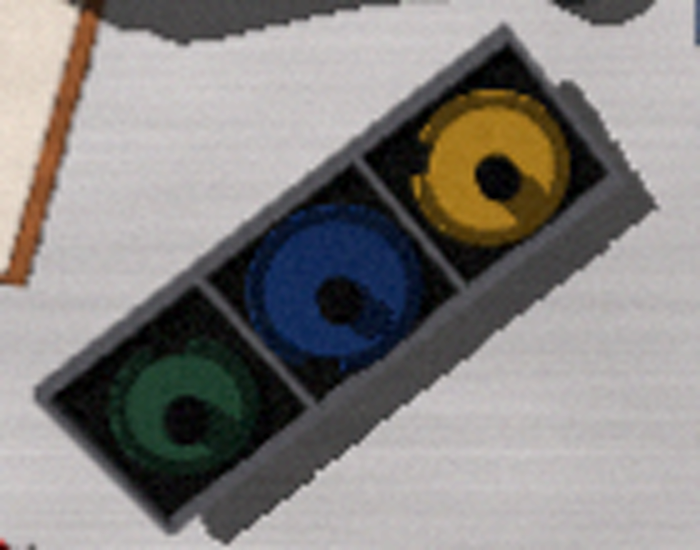

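View pics/cb.png

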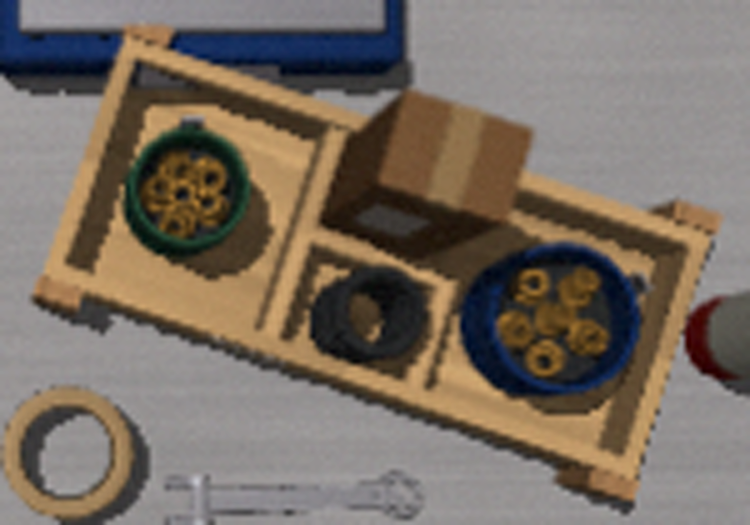

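Crops: green lid's notch faces image-up (crop ≈(170,345)), blue lid's probably near (345,365), green lug at (193,127), blue lug at (640,285). These directions are coarse, so I'll use the wrist camera for accurate ones, going over the crate first.

```bash
cat >> h.py <<'E'
def plan(pos,rot,n=None,vmax=.040,wmax=7.0):
    "print rows from the present pose to pos, rot"
    o=robot.get_obs(); p=np.array(o['position']); r=R.from_quat(o['orientation'])
    if not isinstance(rot,R): rot=R.from_quat(rot)
    w=(r.inv()*rot).as_rotvec(); d=np.array(pos)-p
    k=n or max(1,int(np.ceil(max(np.linalg.norm(d)/vmax,np.degrees(np.linalg.norm(w))/wmax))))
    print('t',round(o['t'],2),'rows',k,'dist',np.linalg.norm(d).round(4),'deg',np.degrees(np.linalg.norm(w)).round(2))
    for i in range(k):
        q=r*R.from_rotvec(w*i/k)
        print(np.r_[q.inv().apply(d/k)/.3,w/k/(np.pi/4)].round(3).tolist())
def down(yaw): # tool down, tool x at yaw
    c,s=np.cos(yaw),np.sin(yaw); return R.from_matrix(np.array([[c,s,0],[s,-c,0],[0,0,-1]]))
E
python3 - <<'E'
from h import *
s=snap('wrist','w0'); print(s['hand_eye'].round(3).tolist(),s['fx'],s['k1'])
plan([0.50,-0.22,0.45],down(0.4))
plan([0.45,-0.22,0.47],down(0.4))
E
```

```text
[[0.001, -0.96, -0.281, 0.079], [1.0, 0.001, -0.0, -0.002], [0.0, -0.281, 0.96, -0.152], [0.0, 0.0, 0.0, 1.0]] 314.0016825219132 -0.0014699993206433524
t 0.15 rows 13 dist 0.4899 deg 0.09
[0.096, -0.058, -0.056, -0.0, 0.0, -0.0]
[0.096, -0.058, -0.056, -0.0, 0.0, -0.0]
[0.096, -0.058, -0.056, -0.0, 0.0, -0.0]
[0.096, -0.058, -0.056, -0.0, 0.0, -0.0]
[0.096, -0.058, -0.056, -0.0, 0.0, -0.0]
[0.096, -0.058, -0.056, -0.0, 0.0, -0.0]
[0.096, -0.058, -0.056, -0.0, 0.0, -0.0]
[0.096, -0.058, -0.056, -0.0, 0.0, -0.0]
[0.096, -0.058, -0.056, -0.0, 0.0, -0.0]
[0.096, -0.058, -0.056, -0.0, 0.0, -0.0]
[0.096, -0.058, -0.056, -0.0, 0.0, -0.0]
[0.096, -0.058, -0.056, -0.0, 0.0, -0.0]
[0.096, -0.058, -0.056, -0.0, 0.0, -0.0]
t 0.15 rows 12 dist 0.4752 deg 0.09
[0.091, -0.069, -0.066, -0.0, 0.0, -0.0]
[0.091, -0.069, -0.066, -0.0, 0.0, -0.0]
[0.091, -0.069, -0.066, -0.0, 0.0, -0.0]
[0.091, -0.069, -0.066, -0.0, 0.0, -0.0]
[0.091, -0.069, -0.066, -0.0, 0.0, -0.0]
[0.091, -0.069, -0.066, -0.0, 0.0, -0.0]
[0.092, -0.069, -0.066, -0.0, 0.0, -0.0]
[0.092, -0.069, -0.066, -0.0, 0.0, -0.0]
[0.092, -0.069, -0.066, -0.0, 0.0, -0.0]
[0.092, -0.069, -0.066, -0.0, 0.0, -0.0]
[0.092, -0.069, -0.066, -0.0, 0.0, -0.0]
[0.092, -0.069, -0.066, -0.0, 0.0, -0.0]
```

```bash
python3 -m handwheel '[[1,0.08,-0.04,-0.1,0,0,0],[1,0.1,-0.05,-0.08,0,0,0],[1,0.1,-0.05,-0.08,0,0,0],[1,0.1,-0.05,-0.08,0,0,0],[1,0.1,-0.05,-0.08,0,0,0],[1,0.1,-0.05,-0.08,0,0,0],[1,0.12,-0.04,-0.05,0,0,0],[1,0.12,-0.04,-0.05,0,0,0]]'
python3 -m handwheel '[[1,0.13,-0.04,0,0,0,0],[1,0.13,-0.04,0,0,0,0],[1,0.13,-0.04,0,0,0,0],[1,0.13,-0.04,0,0,0,0],[1,0.13,-0.04,0,0,0,0],[1,0.1,-0.03,0,0,0,0],[1,0,0,0,0,0,0]]'
python3 - <<'E'
from h import *
s=snap('wrist','w1'); 
cv2.imwrite('pics/w1b.png',cv2.convertScaleAbs(s['frame'][:,:,::-1],alpha=1.3))
E
```

```text
t: 0.82
position: [0.4271, -0.3768, 0.4148]
orientation: [0.98, 0.198, 0.0, 0.001]
force: [0.7, -0.9, -0.3]
width: 0.0921
grasp_force: 0.0
t: 1.4
position: [0.6103, -0.2231, 0.412]
orientation: [0.98, 0.2, 0.0, -0.001]
force: [-0.6, -0.3, -0.1]
width: 0.092
grasp_force: 0.0
```

View pics/w1b.png

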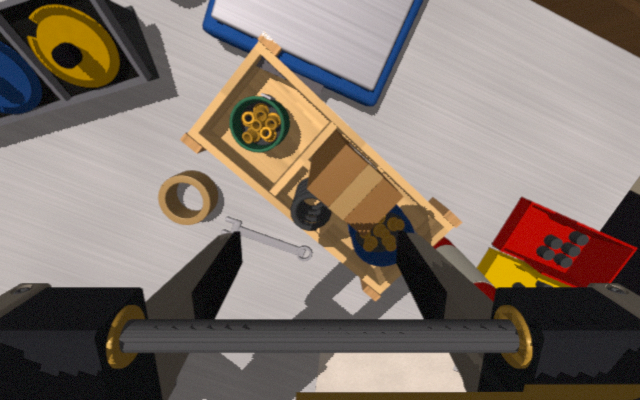

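Wrist view: green tub rim ≈(260,123) clearly visible with the lug towards the crate's upper wall; the blue tub ≈(382,240) is partly hidden by carton and finger. Measure what is there, and plan a pose over the tray.

```bash
cat >> h.py <<'E'
from scipy.optimize import least_squares
def tub(s,xy,rm,rl,zr=.102):
    C=cloud(s); z=C[...,2]; ok=(s['depth']>0)
    r=np.hypot(C[...,0]-xy[0],C[...,1]-xy[1])
    P=C[ok&(abs(z-zr)<.006)&(r<rm+.02)&(r>rm-.02)]
    f=lambda a:np.hypot(P[:,0]-a[0],P[:,1]-a[1])-rm
    a=least_squares(f,xy,loss='soft_l1',f_scale=.002).x
    r=np.hypot(C[...,0]-a[0],C[...,1]-a[1])
    L=C[ok&(z>zr+.008)&(z<zr+.024)&(abs(r-rl)<.008)]
    th=np.degrees(np.arctan2(L[:,1]-a[1],L[:,0]-a[0]))
    print('tub',a.round(4),'n',len(P),'res',np.std(f(a)).round(4),'z',np.median(P[:,2]).round(4),'lug n',len(L),'ang',np.sort(th).round(0).tolist()[:60], 'r',np.hypot(L[:,0]-a[0],L[:,1]-a[1]).mean().round(4) if len(L) else None)
    return a
E
python3 - <<'E'
from h import *
for t in('top0','w1'):
    s=load(t); print(t); tub(s,[.629,-.116],.0375,.0425)
    tub(s,[.535,-.355],.0475,.0525)
s=load('top0')
print('lug via pixels: green',onplane(s,[[320+193/5,150+122/5]],np.array([0,0,1.]),[0,0,.12]),'blue',onplane(s,[[320+638/5,150+280/5]],np.array([0,0,1.]),[0,0,.12]))
plan([.50,.22,.41],down(.9))
print(robot.get_obs()['joint_positions'])
E
```

```text
top0
tub [ 0.628  -0.1177] n 103 res 0.0016 z 0.101 lug n 7 ang [-8.0, -5.0, -4.0, -0.0, 1.0, 5.0, 8.0] r 0.0421
tub [ 0.5409 -0.3612] n 149 res 0.0019 z 0.1007 lug n 10 ang [-74.0, -70.0, -69.0, -67.0, -66.0, -65.0, -63.0, -61.0, -59.0, -59.0] r 0.0526
w1
tub [ 0.6256 -0.117 ] n 652 res 0.0016 z 0.1024 lug n 32 ang [-10.0, -10.0, -10.0, -9.0, -8.0, -7.0, -7.0, -6.0, -6.0, -5.0, -4.0, -4.0, -3.0, -3.0, -2.0, -2.0, -1.0, -0.0, 1.0, 1.0, 1.0, 2.0, 3.0, 3.0, 3.0, 4.0, 5.0, 5.0, 6.0, 7.0, 7.0, 8.0] r 0.0423
tub [ 0.5393 -0.3606] n 390 res 0.0016 z 0.1023 lug n 0 ang [] r None
lug via pixels: green [[ 0.66574891 -0.11918439  0.12      ]] blue [[ 0.56206903 -0.40640805  0.12      ]]
t 1.45 rows 12 dist 0.458 deg 28.51
[0.021, -0.126, 0.001, -0.0, 0.0, -0.053]
[0.026, -0.125, 0.001, -0.0, 0.0, -0.053]
[0.031, -0.123, 0.001, -0.0, 0.0, -0.053]
[0.036, -0.122, 0.001, -0.0, 0.0, -0.053]
[0.041, -0.12, 0.001, -0.0, 0.0, -0.053]
[0.046, -0.119, 0.001, -0.0, 0.0, -0.053]
[0.051, -0.117, 0.001, -0.0, 0.0, -0.053]
[0.056, -0.114, 0.001, -0.0, 0.0, -0.053]
[0.06, -0.112, 0.001, -0.0, 0.0, -0.053]
[0.065, -0.109, 0.001, -0.0, 0.0, -0.053]
[0.07, -0.107, 0.001, -0.0, 0.0, -0.053]
[0.074, -0.104, 0.001, -0.0, 0.0, -0.053]
[-3.56654285e-01  2.83676801e-01  1.34404572e+00  4.14466018e-04
  1.51524425e+00  8.11633636e-01]
```

```bash
python3 -m handwheel '[[1,0.02,-0.126,0,0,0,-0.03],[1,0.025,-0.126,0,0,0,-0.03],[1,0.03,-0.125,0,0,0,-0.03],[1,0.03,-0.125,0,0,0,-0.03],[1,0.035,-0.124,0,0,0,-0.03],[1,0.035,-0.124,0,0,0,-0.03],[1,0.04,-0.122,0,0,0,-0.03],[1,0.04,-0.122,0,0,0,-0.03]]'
python3 -m handwheel '[[1,0.045,-0.12,0,0,0,-0.03],[1,0.045,-0.12,0,0,0,-0.03],[1,0.045,-0.12,0,0,0,-0.03],[1,0.045,-0.12,0,0,0,-0.02],[1,0,0,0,0,0,0]]'
python3 - <<'E'
from h import *
s=snap('wrist','w2'); 
cv2.imwrite('pics/w2b.png',cv2.convertScaleAbs(s['frame'][:,:,::-1],alpha=1.6))
E
```

```text
t: 2.12
position: [0.5353, 0.0732, 0.4134]
orientation: [0.957, 0.289, -0.0, 0.0]
force: [1.3, 1.3, 0.8]
width: 0.0921
grasp_force: 0.0
t: 2.53
position: [0.4943, 0.2253, 0.4132]
orientation: [0.943, 0.332, -0.0, -0.001]
force: [-0.3, -1.1, -0.8]
width: 0.092
grasp_force: 0.0
```

View pics/w2b.png

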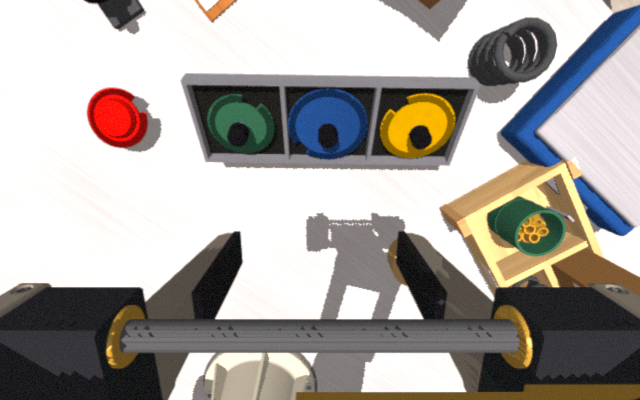

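Wrist view over the tray: green lid ≈(240,125) with notch at ≈(262,105); blue ≈(328,124), its notch not visible at top, probably at the bottom; yellow ≈(417,125), notch at (398,102). Fit the tray plane and rectify.

```bash
cat > tray.py <<'E'
from h import *
def tray(tag):
    s=load(tag); C=cloud(s); hsv=cv2.cvtColor(s['frame'],cv2.COLOR_RGB2HSV).astype(int)
    H,S,V=[hsv[...,i] for i in range(3)]
    reg=(C[...,2]>.05)&(C[...,2]<.17)&(np.hypot(C[...,0]-.547,C[...,1]-.25)<.21)&(s['depth']>0)&(S>100)&(V>25)
    m={'g':reg&(H>60)&(H<95),'b':reg&(H>100)&(H<125),'y':reg&(H>15)&(H<32)}
    P={k:C[v] for k,v in m.items()}
    A=np.vstack(list(P.values()))
    n=np.array([0,0,1.]);keep=np.ones(len(A),bool)
    for _ in range(6):
        c=A[keep].mean(0); n=np.linalg.svd(A[keep]-c,full_matrices=False)[2][2]; n*=np.sign(n[2]); keep=abs((A-c)@n)<.005
    return s,C,m,P,n,c
if __name__=='__main__':
    s,C,m,P,n,c=tray('w2')
    print('n',n.round(4),'tilt',np.degrees(np.arccos(n[2])).round(2),'c',c.round(4),'yaw of x',np.degrees(np.arctan2(-n[1],-n[0])).round(2))
    ex=np.r_[-n[:2],0];ex-=n*(ex@n);ex/=np.linalg.norm(ex);ey=np.cross(n,ex)
    out=[]
    for k,rad in(('g',.048),('b',.058),('y',.053)):
        q=P[k]-c; q=q[abs(q@n)<.005]; u=np.c_[q@ex,q@ey]
        (x0,y0),r=cv2.minEnclosingCircle(u.astype(np.float32))
        # notch: edge angles with missing points near the rim
        d=u-[x0,y0]; th=np.degrees(np.arctan2(d[:,1],d[:,0]))%360; rr=np.hypot(*d.T)
        h=np.histogram(th[(rr>rad-.011)&(rr<rad-.001)],36,(0,360))[0]
        o=c+ex*x0+ey*y0
        print(k,len(q),'r',round(r,4),'centre(top of plate)',o.round(4),'uv',round(x0,4),round(y0,4)); print(h.tolist())
        g=np.linspace(-.065,.065,260); X,Y=np.meshgrid(-g,-g) # right=-y? up=+x
        W=o+(-g)[:,None,None]*ex+(-g)[None,:,None]*ey
        uvc=W.reshape(-1,3); V=np.linalg.inv(s['c2w']); pc=uvc@V[:3,:3].T+V[:3,3]
        K=np.array([[s['fx'],0,s['cx']],[0,s['fy'],s['cy']],[0,0,1]],float)
        px=cv2.projectPoints(pc,np.zeros(3),np.zeros(3),K,np.array([float(s['k1']),0,0,0]))[0].reshape(260,260,2).astype(np.float32)
        im=cv2.convertScaleAbs(cv2.remap(s['frame'],px,None,cv2.INTER_CUBIC),alpha=2)
        cv2.circle(im,(130,130),int(rad*2000),(255,255,255),1); out.append(im)
    cv2.imwrite('pics/rect.png',np.hstack(out)[:,:,::-1])
E
python3 tray.py
```

```text
n [-0.3777 -0.2956  0.8775] tilt 28.66 c [0.5524 0.2442 0.0988] yaw of x 38.05
g 2413 r 0.0485 centre(top of plate) [0.4626 0.35   0.0958] uv -0.0062 0.1386
[40, 39, 38, 35, 33, 31, 32, 31, 28, 26, 27, 25, 23, 21, 16, 16, 21, 19, 19, 18, 21, 24, 24, 24, 25, 29, 25, 31, 35, 40, 35, 30, 8, 9, 14, 40]
b 3953 r 0.0585 centre(top of plate) [0.5411 0.2506 0.0961] uv -0.0056 0.012
[59, 52, 52, 48, 46, 46, 42, 40, 34, 35, 34, 33, 0, 0, 12, 25, 25, 19, 22, 25, 25, 23, 27, 27, 31, 32, 33, 36, 38, 42, 44, 46, 49, 51, 51, 51]
y 3179 r 0.054 centre(top of plate) [0.6219 0.1477 0.0962] uv -0.0054 -0.1189
[44, 43, 37, 2, 8, 15, 41, 39, 37, 32, 31, 30, 30, 20, 24, 25, 19, 22, 23, 20, 19, 22, 23, 24, 24, 27, 27, 30, 36, 38, 35, 41, 39, 39, 44, 41]
```

View pics/rect.png

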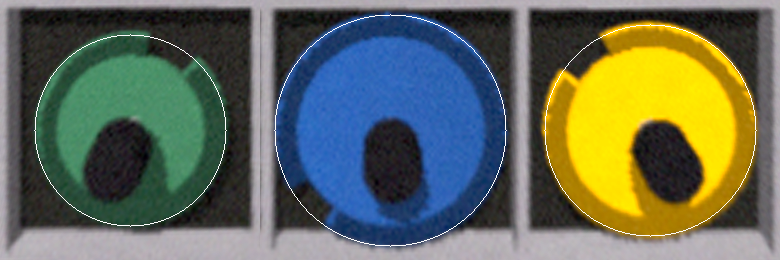

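Rectified (up = up-slope, left = tray +y): green notch at about −28° from up-slope towards +y, blue at +132°; tilt 28.66° matches the given 29°. Check knob heights and plan the green grasp.

```bash
cat > grasp.py <<'E'
from tray import *
s,C,m,P,n,c=tray('w2')
yx=np.radians(38.05); t=.5
n=np.array([-np.sin(t)*np.cos(yx),-np.sin(t)*np.sin(yx),np.cos(t)]); ex=np.array([np.cos(t)*np.cos(yx),np.cos(t)*np.sin(yx),np.sin(t)]); ey=np.cross(n,ex)
ctr={'g':c-.0057*ex+.1385*ey,'b':c-.0057*ex+.0108*ey}
def grot(a): # tool x at angle a (deg) from ex about n
    a=np.radians(a); x=ex*np.cos(a)+ey*np.sin(a); z=-n; return R.from_matrix(np.c_[x,np.cross(z,x),z])
if __name__=='__main__':
    for k,rad in(('g',.048),('b',.058)):
        q=C.reshape(-1,3)-ctr[k]; x,y,h=q@ex,q@ey,q@n; r=np.hypot(x,y)
        inner=(r<rad-.012)&(r>.03)&(abs(h)<.006); outer=(r>rad-.009)&(r<rad-.002)&(abs(h)<.006); kn=(r<.025)&(h>.026)&(h<.05)
        print(k,ctr[k].round(4),'inner',h[inner].mean().round(4),'outer',h[outer].mean().round(4),'knob top',np.percentile(h[kn],50).round(4),'knob xy',np.median(x[kn]).round(4),np.median(y[kn]).round(4),kn.sum())
    g=ctr['g']+n*.021
    print('TCP green',g.round(4)); plan(g+n*.08,grot(44.6))
E
python3 grasp.py
```

```text
g [0.463  0.3502 0.0961] inner 0.0016 outer -0.0024 knob top 0.0333 knob xy 0.0026 -0.0014 311
b [0.5418 0.2496 0.0961] inner 0.0015 outer -0.0024 knob top 0.0334 knob xy 0.0031 0.0013 304
TCP green [0.4551 0.344  0.1145]
t 2.58 rows 8 dist 0.2581 deg 52.0
[0.003, -0.05, 0.095, -0.031, 0.075, -0.119]
[0.002, -0.052, 0.094, -0.031, 0.075, -0.119]
[0.001, -0.054, 0.093, -0.031, 0.075, -0.119]
[0.001, -0.056, 0.092, -0.031, 0.075, -0.119]
[0.001, -0.059, 0.09, -0.031, 0.075, -0.119]
[0.001, -0.061, 0.089, -0.031, 0.075, -0.119]
[0.002, -0.063, 0.087, -0.031, 0.075, -0.119]
[0.003, -0.065, 0.086, -0.031, 0.075, -0.119]
```

```bash
cat >> grasp.py <<'E'
    for k in 'gb':
        q=C.reshape(-1,3)-ctr[k]; x,y,h=q@ex,q@ey,q@n
        kn=(np.hypot(x,y)<.02)&(abs(h-.0335)<.003); e=np.c_[x,y][kn]
        print(k,cv2.minEnclosingCircle(e.astype(np.float32)),e.mean(0).round(4))
    g=ctr['g']+n*.0226; print('TCP green',g.round(4)); plan(g+n*.06,grot(44.6))
E
python3 grasp.py | tail -12
```

```text
g ((0.00024514261167496443, -0.0009394763619638979), 0.014306778088212013) [ 0.0013 -0.0009]
b ((0.0003658547066152096, 0.0013618806842714548), 0.01409163512289524) [0.0017 0.0012]
TCP green [0.4545 0.3435 0.1159]
t 2.58 rows 8 dist 0.2728 deg 52.0
[0.006, -0.05, 0.102, -0.031, 0.075, -0.119]
[0.005, -0.052, 0.101, -0.031, 0.075, -0.119]
[0.004, -0.054, 0.1, -0.031, 0.075, -0.119]
[0.003, -0.056, 0.099, -0.031, 0.075, -0.119]
[0.003, -0.058, 0.098, -0.031, 0.075, -0.119]
[0.003, -0.06, 0.096, -0.031, 0.075, -0.119]
[0.003, -0.062, 0.095, -0.031, 0.075, -0.119]
[0.003, -0.064, 0.094, -0.031, 0.075, -0.119]
```

```bash
sed -i "s/^ctr=.*/ctr={'g':c-.0052*ex+.1376*ey,'b':c-.0050*ex+.0121*ey}/" grasp.py
python3 -m handwheel '[[0.55,0.006,-0.05,0.102,-0.031,0.075,-0.119],[0.55,0.005,-0.052,0.101,-0.031,0.075,-0.119],[0.55,0.004,-0.054,0.1,-0.031,0.075,-0.119],[0.55,0.003,-0.056,0.099,-0.031,0.075,-0.119],[0.55,0.003,-0.058,0.098,-0.031,0.075,-0.119],[0.55,0.003,-0.06,0.096,-0.031,0.075,-0.119],[0.55,0.003,-0.062,0.095,-0.031,0.075,-0.119],[0.55,0.003,-0.064,0.094,-0.031,0.075,-0.119]]' 40
python3 -m handwheel '[[0.55,0,0,0,0,0,0],[0.55,0,0,0,0,0,0]]'
python3 - <<'E'
from grasp import *
print(robot.get_obs()['joint_positions'].round(3))
g=ctr['g']+n*.0226
plan(g+n*.02,grot(44.6)); plan(g,grot(44.6))
E
```

```text
t: 3.25
position: [0.4337, 0.3229, 0.1685]
orientation: [0.728, 0.639, 0.248, 0.015]
force: [0.5, 0.9, -1.2]
width: 0.0504
grasp_force: 0.0
t: 3.42
position: [0.4325, 0.322, 0.1672]
orientation: [0.731, 0.637, 0.243, 0.013]
force: [1.1, 0.4, 0.5]
width: 0.0504
grasp_force: 0.0
[0.627 0.123 2.231 0.055 0.297 0.715]
t 3.42 rows 1 dist 0.0398 deg 0.7
[0.013, 0.001, 0.132, -0.007, 0.009, -0.011]
t 3.42 rows 2 dist 0.0597 deg 0.7
[0.007, 0.001, 0.099, -0.003, 0.005, -0.005]
[0.007, 0.001, 0.099, -0.003, 0.005, -0.005]
```

```bash
python3 -m handwheel '[[0.5,0.007,0.001,0.06,-0.007,0.009,-0.011],[0.5,0.006,0,0.06,0,0,0],[0.5,0.002,0,0.05,0,0,0],[0.5,0,0,0.028,0,0,0],[0.5,0,0,0,0,0,0]]'
python3 - <<'E'
from grasp import *
plan(ctr['g']+n*.0226,grot(44.6))
E
```

```text
t: 3.83
position: [0.4587, 0.3465, 0.119]
orientation: [0.727, 0.64, 0.25, 0.014]
force: [0.2, -0.6, -0.3]
width: 0.0457
grasp_force: 0.0
t 3.83 rows 1 dist 0.0055 deg 0.37
[-0.014, -0.011, 0.001, 0.006, -0.006, 0.001]
```

```bash
python3 -m handwheel '[[0.5,0,0,0,0,0,0]]'
python3 - <<'E'
from grasp import *
print(robot.get_obs()['position'])
plan(ctr['g']+n*.0226,grot(44.6))
snap('wrist');print(robot.get_obs()['position']);plan(ctr['g']+n*.0226,grot(44.6))
E
```

```text
t: 3.92
position: [0.4578, 0.3462, 0.1195]
orientation: [0.726, 0.64, 0.25, 0.014]
force: [-0.0, 0.3, -0.3]
width: 0.0458
grasp_force: 0.0
[0.45782956 0.34619286 0.11945143]
t 3.92 rows 1 dist 0.0051 deg 0.4
[-0.014, -0.009, 0.003, 0.006, -0.006, 0.002]
[0.45751397 0.34617485 0.11957296]
t 3.97 rows 1 dist 0.0051 deg 0.44
[-0.014, -0.008, 0.004, 0.006, -0.007, 0.003]
```

```bash
python3 -m handwheel '[[0.5,-0.014,-0.009,0.003,0.006,-0.006,0.002],[0.5,0,0,0,0,0,0]]'
python3 - <<'E'
from grasp import *
plan(ctr['g']+n*.0226,grot(44.6))
s=snap('wrist','w3')
cv2.imwrite('pics/w3b.png',cv2.convertScaleAbs(s['frame'][:,:,::-1],alpha=1.6))
E
```

```text
t: 4.13
position: [0.4539, 0.3425, 0.1155]
orientation: [0.727, 0.64, 0.247, 0.014]
force: [-0.9, 0.1, 0.4]
width: 0.0462
grasp_force: 0.0
t 4.13 rows 1 dist 0.0018 deg 0.1
[0.003, 0.005, 0.001, -0.001, -0.0, 0.002]
```

View pics/w3b.png

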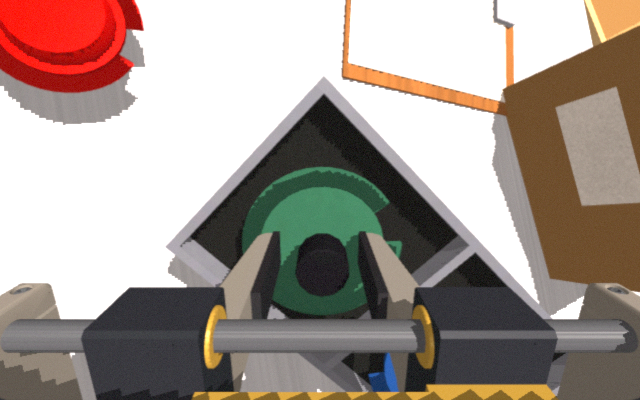

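Knob at (322,265) sits centred between the fingertips (278…360), notch at (390,225). Closing.

```bash
python3 -m handwheel '[[0.2,0,0,0,0,0,0],[0.2,0,0,0,0,0,0],[0.2,0,0,0,0,0,0],[0.2,0,0,0,0,0,0],[0.2,0,0,0,0,0,0]]' 45
python3 -m handwheel '[[0.2,0,0,-0.03,0,0,0],[0.2,0,0,-0.07,0,0,0],[0.2,0,0,-0.1,0,0,0],[0.2,0,0,-0.13,0,0,0],[0.2,0,0,-0.13,0,0,0],[0.2,0,0,0,0,0,0]]'
python3 - <<'E'
from h import *
print(robot.get_obs()['joint_positions'].round(3))
plan([.50,.12,.35],down(np.radians(71.6)))
E
```

```text
t: 4.6
position: [0.4543, 0.3431, 0.1153]
orientation: [0.727, 0.641, 0.247, 0.014]
force: [-1.7, -2.0, 5.1]
width: 0.0268
grasp_force: 45.0
t: 5.1
position: [0.402, 0.3019, 0.2428]
orientation: [0.726, 0.64, 0.251, 0.014]
force: [1.4, 1.0, -0.9]
width: 0.0267
grasp_force: 45.0
[ 0.63  -0.078  2.229  0.037  0.483  0.727]
t 5.1 rows 6 dist 0.2328 deg 31.15
[-0.071, 0.089, -0.061, 0.068, -0.084, 0.041]
[-0.072, 0.088, -0.062, 0.068, -0.084, 0.041]
[-0.074, 0.087, -0.061, 0.068, -0.084, 0.041]
[-0.075, 0.086, -0.061, 0.068, -0.084, 0.041]
[-0.076, 0.085, -0.061, 0.068, -0.084, 0.041]
[-0.077, 0.084, -0.06, 0.068, -0.084, 0.041]
```

```bash
python3 -m handwheel '[[0.2,-0.071,0.089,-0.061,0.068,-0.084,0.041],[0.2,-0.072,0.088,-0.062,0.068,-0.084,0.041],[0.2,-0.074,0.087,-0.061,0.068,-0.084,0.041],[0.2,-0.075,0.086,-0.061,0.068,-0.084,0.041],[0.2,-0.076,0.085,-0.061,0.068,-0.084,0.041],[0.2,-0.077,0.084,-0.06,0.068,-0.084,0.041],[0.2,0,0,0,0,0,0]]'
python3 - <<'E'
from h import *
plan([.6265,-.117,.29],down(np.radians(71.6)))
E
```

```text
t: 5.68
position: [0.5055, 0.1174, 0.3465]
orientation: [0.813, 0.582, -0.005, 0.002]
force: [-0.0, -0.2, -1.9]
width: 0.0269
grasp_force: 45.0
t 5.68 rows 7 dist 0.2697 deg 0.74
[-0.087, 0.091, 0.028, -0.0, 0.002, -0.001]
[-0.087, 0.091, 0.027, -0.0, 0.002, -0.001]
[-0.087, 0.09, 0.027, -0.0, 0.002, -0.001]
[-0.087, 0.09, 0.027, -0.0, 0.002, -0.001]
[-0.087, 0.09, 0.027, -0.0, 0.002, -0.001]
[-0.087, 0.09, 0.027, -0.0, 0.002, -0.001]
[-0.088, 0.09, 0.027, -0.0, 0.002, -0.001]
```

```bash
python3 -m handwheel '[[0.2,-0.087,0.091,0.028,0,0.002,-0.001],[0.2,-0.087,0.091,0.027,0,0.002,-0.001],[0.2,-0.087,0.09,0.027,0,0.002,-0.001],[0.2,-0.087,0.09,0.027,0,0.002,-0.001],[0.2,-0.087,0.09,0.027,0,0.002,-0.001],[0.2,-0.087,0.09,0.027,0,0.002,-0.001],[0.2,-0.088,0.09,0.027,0,0.002,-0.001],[0.2,0,0,0,0,0,0]]'
cat >> h.py <<'E'
def view(s,W):
    V=np.linalg.inv(s['c2w']); pc=W.reshape(-1,3)@V[:3,:3].T+V[:3,3]
    K=np.array([[s['fx'],0,s['cx']],[0,s['fy'],s['cy']],[0,0,1]],float)
    px=cv2.projectPoints(pc,np.zeros(3),np.zeros(3),K,np.array([float(s['k1']),0,0,0]))[0].reshape(W.shape[:2]+(2,)).astype(np.float32)
    return cv2.convertScaleAbs(cv2.remap(s['frame'],px,None,cv2.INTER_CUBIC),alpha=1.6)
def ortho(s,cx,cy,z,half=.07,m=350): # right=-y world, up=+x world
    g=-np.linspace(-half,half,m); W=np.zeros((m,m,3)); W[...,0]=cx+g[:,None]; W[...,1]=cy+g[None,:]; W[...,2]=z
    return view(s,W)
E
python3 - <<'E'
from h import *
o=robot.get_obs(); print(o['position'],R.from_quat(o['orientation']).as_matrix().round(3).tolist(),o['joint_positions'].round(2))
s=snap('wrist','w4'); t=snap('top','top4')
x,y,z=o['position']
ims=[]
for q in(s,t):
    im=ortho(q,x,y,z-.021,.06); cv2.circle(im,(175,175),int(.048/.06*175),(255,255,255),1); cv2.line(im,(175,175),(175,175-140),(255,255,255),1); ims.append(im)
cv2.imwrite('pics/lid4.png',np.hstack(ims)[:,:,::-1])
for q in (s,t):
    C=cloud(q); h=C[...,2]; hsv=cv2.cvtColor(q['frame'],cv2.COLOR_RGB2HSV).astype(int)
    m=(abs(h-(z-.021))<.02)&(hsv[...,0]>60)&(hsv[...,0]<95)&(hsv[...,1]>80)&(np.hypot(C[...,0]-x,C[...,1]-y)<.06)
    P=C[m]; c=P.mean(0); A=np.linalg.svd(P-c,full_matrices=False)[2][2]; print(len(P),c.round(4),(A*np.sign(A[2])).round(3), cv2.minEnclosingCircle(P[:,:2].astype(np.float32)))
tub(load('w2'),[.627,-.117],.0375,.0425)
plan([.6265,-.117,.29],down(np.radians(71.6)))
E
```

```text
t: 6.35
position: [0.6237, -0.1179, 0.2831]
orientation: [0.811, 0.585, -0.001, -0.003]
force: [-1.4, 0.0, -2.4]
width: 0.0269
grasp_force: 45.0
[ 0.62374299 -0.11790647  0.2830961 ] [[0.316, 0.949, -0.005], [0.949, -0.316, 0.003], [0.002, -0.006, -1.0]] [-0.19  0.33  1.55  0.    1.26  0.13]
10026 [ 0.6242 -0.1042  0.2609] [-0.005 -0.002  1.   ] ((0.6219573020935059, -0.11854509264230728), 0.04849936440587044)
66 [ 0.5869 -0.1103  0.2594] [-0.171 -0.013  0.985] ((0.5905563831329346, -0.12354522198438644), 0.029766662046313286)
tub [ 0.6254 -0.1147] n 717 res 0.0018 z 0.1019 lug n 47 ang [-14.0, -13.0, -13.0, -12.0, -12.0, -10.0, -10.0, -10.0, -9.0, -9.0, -7.0, -7.0, -6.0, -6.0, -6.0, -5.0, -5.0, -4.0, -3.0, -3.0, -3.0, -3.0, -2.0, -1.0, -0.0, 0.0, 1.0, 2.0, 2.0, 2.0, 2.0, 3.0, 4.0, 4.0, 5.0, 5.0, 5.0, 5.0, 5.0, 5.0, 6.0, 6.0, 6.0, 6.0, 6.0, 6.0, 7.0] r 0.0424
t 6.45 rows 1 dist 0.0078 deg 0.47
[-0.006, 0.017, -0.019, -0.009, -0.005, 0.001]
```

View pics/lid4.png

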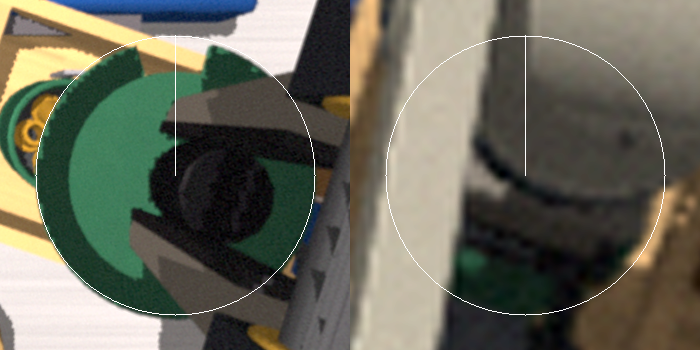

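Wrist ortho view (left): lid circle fits, notch between (141,45) and (207,47), i.e. facing world +x at ≈0°, lid level within 0.3°. The top camera is blocked by the arm. Cross-check the tub from this picture, then compute the descent.

Run:
```python
from h import *
tub(load('w4'),[.626,-.117],.0375,.0425)
plan([.6272,-.1165,.165],down(np.radians(70.6)))
```

```text
tub [ 0.625  -0.1165] n 467 res 0.0016 z 0.1025 lug n 50 ang [-11.0, -9.0, -8.0, -7.0, -7.0, -7.0, -6.0, -5.0, -5.0, -5.0, -4.0, -4.0, -4.0, -3.0, -3.0, -3.0, -3.0, -2.0, -1.0, -1.0, -1.0, -0.0, 0.0, 0.0, 1.0, 1.0, 2.0, 2.0, 2.0, 2.0, 3.0, 3.0, 4.0, 4.0, 4.0, 5.0, 5.0, 5.0, 6.0, 6.0, 7.0, 7.0, 8.0, 8.0, 8.0, 8.0, 8.0, 8.0, 8.0, 8.0] r 0.0423
t 6.45 rows 3 dist 0.1196 deg 1.15
[-0.002, 0.007, 0.133, -0.003, -0.002, 0.008]
[-0.002, 0.007, 0.133, -0.003, -0.002, 0.008]
[-0.001, 0.007, 0.133, -0.003, -0.002, 0.008]
```

```bash
python3 -m handwheel '[[0.2,-0.001,0.006,0.1,-0.003,-0.002,0.004],[0.2,-0.001,0.006,0.12,-0.003,-0.002,0.004],[0.2,-0.001,0.006,0.11,-0.003,-0.002,0.004],[0.2,0,0,0.06,0,0,0],[0.2,0,0,0,0,0,0],[0.2,0,0,0,0,0,0]]'
python3 - <<'E'
from h import *
o=robot.get_obs();print(o['position'],o['force'])
plan([.627,-.116,.128],down(np.radians(71)))
robot.snapshot('wrist');plan([.627,-.116,.128],down(np.radians(71)))
E
```

```text
t: 6.95
position: [0.6267, -0.1137, 0.1688]
orientation: [0.813, 0.583, -0.0, 0.0]
force: [0.1, -0.2, -0.5]
width: 0.0269
grasp_force: 45.0
[ 0.62672273 -0.11368137  0.16883058] [ 0.0837956  -0.1775789  -0.48508107]
t 6.95 rows 2 dist 0.0409 deg 0.31
[-0.003, 0.002, 0.068, 0.0, 0.0, 0.003]
[-0.003, 0.002, 0.068, 0.0, 0.0, 0.003]
t 7.0 rows 2 dist 0.0423 deg 0.35
[-0.003, -0.0, 0.07, 0.002, 0.0, 0.003]
[-0.003, -0.0, 0.07, 0.002, 0.0, 0.003]
```

```bash
python3 -m handwheel '[[0.2,-0.006,0.001,0.04,0,0,0.003],[0.2,0,0,0.035,0,0,0],[0.2,0,0,0.015,0,0,0],[0.2,0,0,0,0,0,0],[0.2,0,0,0,0,0,0]]'
python3 - <<'E'
from h import *
for i in range(3):
    snap('wrist','w5'); o=robot.get_obs();print(o['position'],o['force'])
s=load('w5'); x,y,z=o['position']
im=[ortho(s,x,y,zz,.07,350) for zz in (z-.021,.12)]
cv2.imwrite('pics/w5b.png',np.hstack(im)[:,:,::-1])
E
```

```text
t: 7.42
position: [0.6271, -0.1168, 0.1418]
orientation: [0.814, 0.581, 0.0, 0.001]
force: [-0.1, 1.0, -0.8]
width: 0.0269
grasp_force: 45.0
[ 0.62736134 -0.11685977  0.14212564] [ 1.1260085   0.74875345 -0.67148339]
[ 0.62749612 -0.11689982  0.14231663] [ 0.41774691  0.52841675 -1.99498022]
[ 0.62755822 -0.11691557  0.14241305] [-0.77360883 -0.75467676 -0.95352052]
```

View pics/w5b.png

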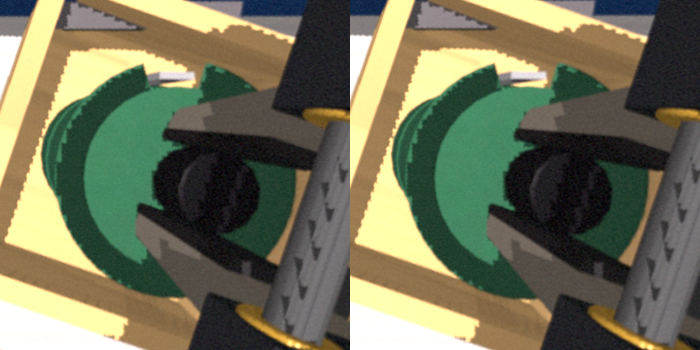

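Ortho view: lug at ≈(171,76) stands inside the notch (147–203). Lowering gently.

```bash
python3 -m handwheel '[[0.2,0,0,0.015,0,0,0],[0.2,0,0,0.012,0,0,0],[0.2,0,0,0.008,0,0,0],[0.2,0,0,0.004,0,0,0],[0.2,0,0,0,0,0,0]]'
python3 -m handwheel '[[0.2,0,0,0.004,0,0,0],[0.2,0,0,0.003,0,0,0],[0.2,0,0,0,0,0,0]]'
```

```text
t: 7.98
position: [0.627, -0.1168, 0.1298]
orientation: [0.814, 0.581, 0.0, 0.001]
force: [-0.9, -0.0, -1.4]
width: 0.0269
grasp_force: 45.0
t: 8.23
position: [0.6273, -0.1168, 0.1281]
orientation: [0.814, 0.582, 0.0, 0.001]
force: [0.0, 0.4, -1.2]
width: 0.0272
grasp_force: 45.0
```

Plug is in with no side force. Down to contact in small steps.

```bash
python3 -m handwheel '[[0.2,0,0,0.003,0,0,0],[0.2,0,0,0.002,0,0,0],[0.2,0,0,0,0,0,0]]'
python3 -m handwheel '[[0.2,0,0,0.003,0,0,0],[0.2,0,0,0.002,0,0,0],[0.2,0,0,0,0,0,0]]'
```

```text
t: 8.48
position: [0.6275, -0.1169, 0.1272]
orientation: [0.814, 0.581, 0.001, 0.001]
force: [-0.5, -0.9, 2.3]
width: 0.0267
grasp_force: 45.0
t: 8.73
position: [0.6275, -0.1169, 0.1271]
orientation: [0.814, 0.581, 0.001, 0.001]
force: [-5.7, 1.5, 16.7]
width: 0.0269
grasp_force: 45.0
```

```bash
python3 -m handwheel '[[0.2,0,0,-0.004,0,0,0],[0.37,0,0,0,0,0,0],[0.37,0,0,0,0,0,0],[0.37,0,0,0,0,0,0]]'
python3 -m handwheel '[[0.37,0,0,-0.03,0,0,0],[0.37,0,0,-0.08,0,0,0],[0.37,0,0,-0.12,0,0,0],[0.37,0,0,-0.12,0,0,0],[0.37,0,0,-0.12,0,0,0],[0.37,0,0,0,0,0,0]]'
python3 - <<'E'
from h import *
s=snap('wrist','w6')
C=cloud(s);hsv=cv2.cvtColor(s['frame'],cv2.COLOR_RGB2HSV).astype(int)
m=(abs(C[...,2]-.106)<.012)&(hsv[...,0]>60)&(hsv[...,0]<95)&(hsv[...,1]>80)&(np.hypot(C[...,0]-.626,C[...,1]+.117)<.06)
P=C[m];c=np.median(P,0);k=np.hypot(*(P-c)[:,:2].T)<.046
P=P[k];c=P.mean(0);A=np.linalg.svd(P-c,full_matrices=False)[2][2];r=np.hypot(*(P-c)[:,:2].T)
print(len(P),c.round(4),(A*np.sign(A[2])).round(4),'inner z',P[r<.034,2].mean().round(4),'outer',P[r>.039,2].mean().round(4),cv2.minEnclosingCircle(P[:,:2].astype(np.float32)))
tub(s,[.539,-.361],.0475,.0525)
cv2.imwrite('pics/w6b.png',ortho(s,.626,-.117,.106,.07,500)[:,:,::-1])
print(robot.get_obs()['position'])
E
```

```text
t: 9.07
position: [0.6273, -0.1168, 0.1262]
orientation: [0.814, 0.581, 0.0, 0.001]
force: [-0.2, 0.4, -0.0]
width: 0.0338
grasp_force: 0.0
t: 9.57
position: [0.6305, -0.1172, 0.2759]
orientation: [0.814, 0.581, 0.004, 0.005]
force: [1.4, -1.1, 1.0]
width: 0.034
grasp_force: 0.0
4413 [ 0.6259 -0.1102  0.1056] [-0.0048  0.0217  0.9998] inner z 0.1065 outer 0.1038 ((0.6261355876922607, -0.11315348744392395), 0.04566490650177002)
tub [ 0.5387 -0.3607] n 261 res 0.0016 z 0.1023 lug n 0 ang [] r None
[ 0.62932656 -0.11703777  0.27250425]
```

View pics/w6b.png

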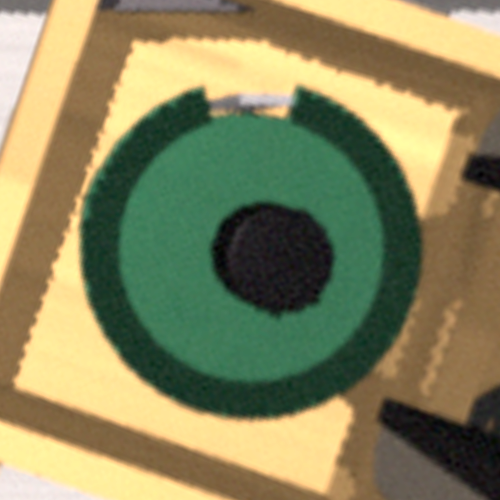

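Green lid seated: inner plate at z 0.1065 (rim 0.102 + 4 mm), lug inside the notch, lid flat. That uses up my picture allowance, so the rest goes by numbers. Now the blue lid.

Run:
```python
from grasp import *
g=ctr['b']+n*.0226; print(g); plan(g+n*.08,grot(104))
```

```text
[0.53290673 0.24436489 0.11625837]
t 9.62 rows 11 dist 0.3708 deg 75.57
[0.084, -0.07, 0.025, -0.056, 0.023, -0.14]
[0.091, -0.061, 0.024, -0.056, 0.023, -0.14]
[0.097, -0.052, 0.023, -0.056, 0.023, -0.14]
[0.102, -0.042, 0.023, -0.056, 0.023, -0.14]
[0.105, -0.032, 0.023, -0.056, 0.023, -0.14]
[0.108, -0.021, 0.024, -0.056, 0.023, -0.14]
[0.109, -0.01, 0.025, -0.056, 0.023, -0.14]
[0.109, 0.001, 0.027, -0.056, 0.023, -0.14]
[0.108, 0.011, 0.029, -0.056, 0.023, -0.14]
[0.105, 0.022, 0.032, -0.056, 0.023, -0.14]
[0.102, 0.032, 0.035, -0.056, 0.023, -0.14]
```

```bash
python3 -m handwheel '[[0.5,0.084,-0.07,0.025,-0.056,0.023,-0.14],[0.5,0.091,-0.061,0.024,-0.056,0.023,-0.14],[0.5,0.097,-0.052,0.023,-0.056,0.023,-0.14],[0.5,0.102,-0.042,0.023,-0.056,0.023,-0.14],[0.5,0.105,-0.032,0.023,-0.056,0.023,-0.14],[0.5,0.108,-0.021,0.024,-0.056,0.023,-0.14],[0.5,0.109,-0.01,0.025,-0.056,0.023,-0.14],[0.5,0.109,0.001,0.027,-0.056,0.023,-0.14]]'
python3 -m handwheel '[[0.5,0.108,0.011,0.029,-0.056,0.023,-0.14],[0.5,0.105,0.022,0.032,-0.056,0.023,-0.14],[0.5,0.102,0.032,0.035,-0.056,0.023,-0.14],[0.5,0,0,0,0,0,0],[0.5,0,0,0,0,0,0]]'
python3 - <<'E'
from grasp import *
snap('wrist'); g=ctr['b']+n*.0226;plan(g+n*.03,grot(104));print(robot.get_obs()['joint_positions'].round(2))
E
```

```text
t: 10.28
position: [0.5324, 0.1301, 0.2055]
orientation: [0.473, 0.861, 0.155, 0.099]
force: [0.4, 0.6, 0.6]
width: 0.0462
grasp_force: 0.0
t: 10.7
position: [0.4975, 0.2215, 0.1821]
orientation: [0.316, 0.917, 0.205, 0.129]
force: [-0.3, 0.2, 0.3]
width: 0.0461
grasp_force: 0.0
t 10.75 rows 2 dist 0.0486 deg 0.68
[-0.007, 0.007, 0.08, -0.005, -0.005, -0.003]
[-0.006, 0.006, 0.08, -0.005, -0.005, -0.003]
[ 0.31  0.11  2.19  0.44  0.41 -0.96]
```

```bash
python3 -m handwheel '[[0.5,-0.007,0.007,0.08,-0.005,-0.005,-0.003],[0.5,-0.006,0.006,0.08,-0.005,-0.005,-0.003],[0.5,0,0,0,0,0,0],[0.5,0,0,0,0,0,0]]'
python3 - <<'E'
from grasp import *
s=snap('wrist','w7'); g=ctr['b']+n*.0226;plan(g+n*.03,grot(104));plan(g,grot(104))
# check knob / plate in this view
C=cloud(s); q=C.reshape(-1,3)-ctr['b'];x,y,h=q@ex,q@ey,q@n
hsv=cv2.cvtColor(s['frame'],cv2.COLOR_RGB2HSV).reshape(-1,3).astype(int); bl=(hsv[:,0]>100)&(hsv[:,0]<125)&(hsv[:,1]>100)
kn=(np.hypot(x,y)<.02)&(abs(h-.0335)<.003)&(hsv[:,1]<90)
print(kn.sum(),cv2.minEnclosingCircle(np.c_[x,y][kn].astype(np.float32)))
pl=bl&(np.hypot(x,y)<.065)&(abs(h)<.008);r=np.hypot(x,y)
print(pl.sum(),cv2.minEnclosingCircle(np.c_[x,y][pl].astype(np.float32)),'inner h',h[pl&(r<.044)&(r>.02)].mean().round(4))
a=np.degrees(np.arctan2(y,x))%360; print(np.histogram(a[pl&(r>.048)&(r<.0565)],72,(0,360))[0].tolist())
E
```

```text
t: 11.08
position: [0.5222, 0.2348, 0.1427]
orientation: [0.315, 0.916, 0.207, 0.135]
force: [-0.2, -0.0, 0.4]
width: 0.0461
grasp_force: 0.0
t 11.13 rows 1 dist 0.0013 deg 0.07
[0.004, -0.001, 0.003, -0.0, 0.002, 0.0]
t 11.13 rows 1 dist 0.0308 deg 0.07
[0.004, -0.001, 0.103, -0.0, 0.002, 0.0]
1372 ((-0.0007107465644367039, 0.00014717000885866582), 0.014071054756641388)
15343 ((-0.0007757603307254612, -0.0007995712803676724), 0.05847567692399025) inner h 0.0018
[65, 67, 75, 71, 74, 77, 78, 79, 84, 81, 83, 85, 85, 86, 89, 87, 87, 91, 89, 89, 88, 92, 87, 89, 12, 0, 0, 0, 0, 63, 85, 83, 82, 81, 76, 75, 74, 70, 73, 65, 59, 60, 31, 0, 0, 0, 0, 0, 0, 16, 50, 46, 50, 50, 50, 50, 50, 55, 52, 55, 52, 54, 55, 58, 15, 0, 0, 0, 0, 0, 0, 33]
```

```bash
python3 -m handwheel '[[0.5,0.003,-0.001,0.04,0,0.002,0],[0.5,0,0,0.04,0,0,0],[0.5,0,0,0.022,0,0,0],[0.5,0,0,0,0,0,0],[0.5,0,0,0,0,0,0]]'
python3 - <<'E'
from grasp import *
g=ctr['b']-.0006*ex+n*.0228;plan(g,grot(104))
E
```

```text
t: 11.55
position: [0.533, 0.2446, 0.1173]
orientation: [0.314, 0.916, 0.208, 0.135]
force: [0.2, 0.3, -0.0]
width: 0.0462
grasp_force: 0.0
t 11.55 rows 1 dist 0.0015 deg 0.1
[0.001, -0.004, 0.002, 0.002, 0.0, 0.001]
```

```bash
python3 -m handwheel '[[0.5,0.001,-0.004,0.002,0,0,0],[0.2,0,0,0,0,0,0],[0.2,0,0,0,0,0,0],[0.2,0,0,0,0,0,0],[0.2,0,0,0,0,0,0],[0.2,0,0,0,0,0,0],[0.2,0,0,0,0,0,0]]' 45
python3 -m handwheel '[[0.2,0,0,-0.03,0,0,0],[0.2,0,0,-0.07,0,0,0],[0.2,0,0,-0.1,0,0,0],[0.2,0,0,-0.13,0,0,0],[0.2,0,0,-0.13,0,0,0],[0.2,0,0,0,0,0,0],[0.2,0,0,0,0,0,0]]'
python3 - <<'E'
from grasp import *
import h
p=np.array([.40,.0,.36]); plan(p,down(np.radians(142)))
E
```

```text
t: 12.13
position: [0.5321, 0.2443, 0.1156]
orientation: [0.314, 0.916, 0.208, 0.135]
force: [-4.2, -4.0, 6.6]
width: 0.0268
grasp_force: 45.0
t: 12.72
position: [0.4806, 0.2034, 0.2387]
orientation: [0.314, 0.916, 0.209, 0.137]
force: [-0.6, -0.1, -2.0]
width: 0.0271
grasp_force: 45.0
t 12.72 rows 7 dist 0.2501 deg 28.93
[-0.039, -0.062, -0.094, 0.089, 0.023, 0.0]
[-0.037, -0.069, -0.09, 0.089, 0.023, 0.0]
[-0.036, -0.075, -0.086, 0.089, 0.023, 0.0]
[-0.034, -0.08, -0.081, 0.089, 0.023, 0.0]
[-0.033, -0.086, -0.076, 0.089, 0.023, 0.0]
[-0.032, -0.091, -0.07, 0.089, 0.023, 0.0]
[-0.03, -0.096, -0.064, 0.089, 0.023, 0.0]
```

```bash
python3 -m handwheel '[[0.2,-0.039,-0.062,-0.094,0.089,0.023,0],[0.2,-0.037,-0.069,-0.09,0.089,0.023,0],[0.2,-0.036,-0.075,-0.086,0.089,0.023,0],[0.2,-0.034,-0.08,-0.081,0.089,0.023,0],[0.2,-0.033,-0.086,-0.076,0.089,0.023,0],[0.2,-0.032,-0.091,-0.07,0.089,0.023,0],[0.2,-0.03,-0.096,-0.064,0.089,0.023,0],[0.2,0,0,0,0,0,0.15]]'
python3 -m handwheel '[[0.2,0,0,0,0,0,0.15],[0.2,0,0,0,0,0,0.15],[0.2,0,0,0,0,0,0.15],[0.2,0,0,0,0,0,0.15],[0.2,0,0,0,0,0,0.15],[0.2,0,0,0,0,0,0.15],[0.2,0,0,0,0,0,0.15],[0.2,0,0,0,0,0,0.15]]'
python3 -m handwheel '[[0.2,0,0,0,0,0,0.15],[0.2,0,0,0,0,0,0.15],[0.2,0,0,0,0,0,0.15],[0.2,0,0,0,0,0,0.15],[0.2,0,0,0,0,0,0.15],[0.2,0,0,0,0,0,0.15],[0.2,0,0,0,0,0,0.15],[0.2,0,0,0,0,0,0]]'
python3 - <<'E'
from h import *
o=robot.get_obs();print(R.from_quat(o['orientation']).as_matrix()[:,0],o['joint_positions'].round(2))
plan([.5395,-.3607,.31],down(np.radians(-95)))
E
```

```text
t: 13.38
position: [0.4013, -0.0028, 0.3597]
orientation: [0.378, 0.926, -0.003, -0.003]
force: [0.6, 1.5, -0.5]
width: 0.0273
grasp_force: 45.0
t: 14.05
position: [0.4005, 0.0004, 0.3564]
orientation: [0.759, 0.651, -0.003, -0.003]
force: [0.5, 0.4, -2.4]
width: 0.0273
grasp_force: 45.0
t: 14.72
position: [0.4006, 0.0003, 0.3565]
orientation: [0.956, 0.292, -0.004, -0.002]
force: [-0.6, -0.0, -1.3]
width: 0.0269
grasp_force: 45.0
[ 0.82956576  0.55836483 -0.0070257 ] [-0.   -0.12  1.9   0.    1.37  0.97]
t 14.72 rows 19 dist 0.3896 deg 128.94
[-0.015, 0.066, 0.008, 0.0, 0.001, 0.151]
[-0.007, 0.068, 0.008, 0.0, 0.001, 0.151]
[0.001, 0.068, 0.008, 0.0, 0.001, 0.151]
[0.009, 0.067, 0.008, 0.0, 0.001, 0.151]
[0.017, 0.066, 0.008, 0.0, 0.001, 0.151]
[0.024, 0.063, 0.008, 0.0, 0.001, 0.151]
[0.032, 0.06, 0.008, 0.0, 0.001, 0.151]
[0.039, 0.056, 0.008, 0.0, 0.001, 0.151]
[0.045, 0.051, 0.008, 0.0, 0.001, 0.151]
[0.051, 0.045, 0.008, 0.0, 0.001, 0.151]
[0.056, 0.039, 0.008, 0.0, 0.001, 0.151]
[0.06, 0.032, 0.008, 0.0, 0.001, 0.151]
[0.063, 0.025, 0.008, 0.0, 0.001, 0.151]
[0.066, 0.017, 0.008, 0.0, 0.001, 0.151]
[0.067, 0.009, 0.008, 0.0, 0.001, 0.151]
[0.068, 0.001, 0.008, 0.0, 0.001, 0.151]
[0.068, -0.007, 0.008, 0.0, 0.001, 0.151]
[0.066, -0.015, 0.008, 0.0, 0.001, 0.151]
[0.064, -0.022, 0.008, 0.0, 0.001, 0.151]
```

```bash
python3 -m handwheel '[[0.2,-0.015,0.066,0.008,0,0.001,0.151],[0.2,-0.007,0.068,0.008,0,0.001,0.151],[0.2,0.001,0.068,0.008,0,0.001,0.151],[0.2,0.009,0.067,0.008,0,0.001,0.151],[0.2,0.017,0.066,0.008,0,0.001,0.151],[0.2,0.024,0.063,0.008,0,0.001,0.151],[0.2,0.032,0.06,0.008,0,0.001,0.151],[0.2,0.039,0.056,0.008,0,0.001,0.151]]'
python3 -m handwheel '[[0.2,0.045,0.051,0.008,0,0.001,0.151],[0.2,0.051,0.045,0.008,0,0.001,0.151],[0.2,0.056,0.039,0.008,0,0.001,0.151],[0.2,0.06,0.032,0.008,0,0.001,0.151],[0.2,0.063,0.025,0.008,0,0.001,0.151],[0.2,0.066,0.017,0.008,0,0.001,0.151],[0.2,0.067,0.009,0.008,0,0.001,0.151],[0.2,0.068,0.001,0.008,0,0.001,0.151]]'
python3 -m handwheel '[[0.2,0.068,-0.007,0.008,0,0.001,0.151],[0.2,0.066,-0.015,0.008,0,0.001,0.151],[0.2,0.064,-0.022,0.008,0,0.001,0.151],[0.2,0,0,0,0,0,0],[0.2,0,0,0,0,0,0]]'
cat > chk.py <<'E'
from h import *
import sys
s=snap('wrist',sys.argv[1]);o=robot.get_obs();x,y,z=o['position']
M=R.from_quat(o['orientation']).as_matrix(); print(o['position'].round(4),'yaw',np.degrees(np.arctan2(M[1,0],M[0,0])).round(2),M[:,2].round(4),o['joint_positions'].round(2))
C=cloud(s);hsv=cv2.cvtColor(s['frame'],cv2.COLOR_RGB2HSV).astype(int)
m=(abs(C[...,2]-(z-.021))<.009)&(hsv[...,0]>100)&(hsv[...,0]<125)&(hsv[...,1]>100)&(np.hypot(C[...,0]-x,C[...,1]-y)<.066)
P=C[m];c=P.mean(0);A=np.linalg.svd(P-c,full_matrices=False)[2][2]
cc,rr=cv2.minEnclosingCircle(P[:,:2].astype(np.float32)); d=P[:,:2]-cc; r=np.hypot(*d.T); a=np.degrees(np.arctan2(*d.T[::-1]))%360
print('lid',len(P),np.round(cc,4),round(rr,4),'normal',(A*np.sign(A[2])).round(4),'inner z',P[r<.044,2].mean().round(4))
print(np.histogram(a[(r>.048)&(r<.0565)],72,(0,360))[0].tolist())
tub(s,[.5395,-.361],.0475,.0525)
E
python3 chk.py w8
```

```text
t: 15.38
position: [0.4603, -0.1526, 0.3371]
orientation: [0.985, -0.175, -0.001, -0.001]
force: [0.4, -0.3, -1.6]
width: 0.027
grasp_force: 45.0
t: 16.05
position: [0.5199, -0.3045, 0.3178]
orientation: [0.796, -0.606, 0.002, 0.0]
force: [-0.2, -0.1, -1.4]
width: 0.0267
grasp_force: 45.0
t: 16.47
position: [0.5416, -0.361, 0.3106]
orientation: [-0.678, 0.735, -0.002, -0.001]
force: [-0.5, 0.2, -1.9]
width: 0.0268
grasp_force: 45.0
[ 0.5414 -0.3603  0.3112] yaw -94.63 [ 0.0024 -0.0041 -1.    ] [-0.59  0.33  1.49 -0.    1.32  2.63]
lid 16128 [ 0.5413 -0.3571] 0.0586 normal [-0.0051 -0.002   1.    ] inner z 0.2903
[86, 88, 85, 81, 45, 0, 0, 0, 0, 0, 0, 0, 20, 50, 37, 30, 24, 27, 28, 35, 46, 31, 0, 0, 0, 0, 0, 0, 0, 22, 80, 80, 92, 89, 93, 95, 98, 99, 100, 104, 100, 105, 108, 113, 111, 115, 114, 117, 118, 118, 116, 122, 121, 112, 120, 118, 3, 0, 0, 0, 0, 77, 105, 114, 105, 105, 101, 107, 101, 95, 98, 89]
tub [ 0.5382 -0.3626] n 543 res 0.0017 z 0.1026 lug n 48 ang [-73.0, -73.0, -73.0, -73.0, -72.0, -72.0, -71.0, -71.0, -71.0, -70.0, -70.0, -70.0, -69.0, -69.0, -68.0, -68.0, -68.0, -68.0, -67.0, -67.0, -66.0, -66.0, -66.0, -66.0, -65.0, -65.0, -65.0, -65.0, -64.0, -64.0, -63.0, -63.0, -63.0, -63.0, -62.0, -62.0, -61.0, -61.0, -61.0, -61.0, -60.0, -60.0, -60.0, -60.0, -59.0, -59.0, -58.0, -58.0] r 0.0528
```

```bash
cat >> chk.py <<'E'
e=[]
for k in range(120):
    w=(a>=3*k)&(a<3*k+3)
    if w.sum()>5:
        q=np.percentile(r[w],97)
        if q>.054: e.append(cc+q*np.array([np.cos(np.radians(3*k+1.5)),np.sin(np.radians(3*k+1.5))]))
e=np.array(e); f=least_squares(lambda p:np.hypot(*(e-p[:2]).T)-p[2],[*cc,.058],loss='soft_l1',f_scale=.001)
print('lid fit',f.x.round(4),len(e),np.std(f.fun).round(5))
E
python3 -m handwheel '[[0.2,0.002,0.003,0.1,0.003,0.003,-0.01],[0.2,0.002,0.003,0.13,0.003,0.002,-0.01],[0.2,0.002,0.002,0.12,0,0,0],[0.2,0,0,0.07,0,0,0],[0.2,0,0,0.03,0,0,0],[0.2,0,0,0,0,0,0],[0.2,0,0,0,0,0,0]]'
python3 chk.py w9
```

```text
t: 17.1
position: [0.5405, -0.3633, 0.1788]
orientation: [-0.683, 0.731, -0.007, -0.0]
force: [0.3, 1.0, -0.5]
width: 0.0271
grasp_force: 45.0
[ 0.541  -0.3638  0.1798] yaw -93.91 [ 0.0108 -0.0116 -0.9999] [-0.59  0.44  1.63 -0.    1.06  2.62]
lid 16166 [ 0.5403 -0.3595] 0.0585 normal [-0.0119  0.0043  0.9999] inner z 0.1586
[90, 87, 81, 82, 54, 1, 0, 0, 0, 0, 0, 0, 12, 52, 39, 30, 28, 23, 28, 34, 45, 38, 0, 0, 0, 0, 0, 0, 0, 13, 75, 85, 90, 92, 92, 94, 97, 96, 101, 100, 108, 107, 109, 104, 116, 113, 117, 112, 116, 117, 119, 120, 120, 123, 116, 119, 33, 0, 0, 0, 0, 55, 111, 110, 107, 99, 107, 102, 104, 96, 93, 92]
tub [ 0.5365 -0.3644] n 393 res 0.0021 z 0.1024 lug n 113 ang [-71.0, -71.0, -71.0, -71.0, -71.0, -71.0, -70.0, -70.0, -70.0, -70.0, -70.0, -70.0, -69.0, -69.0, -69.0, -69.0, -69.0, -68.0, -68.0, -68.0, -68.0, -68.0, -67.0, -67.0, -67.0, -67.0, -67.0, -67.0, -67.0, -67.0, -66.0, -66.0, -66.0, -66.0, -66.0, -66.0, -66.0, -66.0, -65.0, -65.0, -65.0, -65.0, -65.0, -65.0, -65.0, -65.0, -64.0, -64.0, -64.0, -64.0, -64.0, -64.0, -64.0, -64.0, -64.0, -63.0, -63.0, -63.0, -63.0, -63.0] r 0.0519
lid fit [ 0.5402 -0.3593  0.0575] 75 0.00073
```

```bash
cat > fit.py <<'E'
from h import *
def edge(P,c0,rad):
    d=P[:,:2]-c0; r=np.hypot(*d.T); a=np.degrees(np.arctan2(d[:,1],d[:,0]))%360; e=[]
    for k in range(120):
        w=(a>=3*k)&(a<3*k+3)
        if w.sum()>2:
            q=r[w].max() if w.sum()<8 else np.percentile(r[w],97)
            if abs(q-rad)<.006: t=np.radians(3*k+1.5); e.append(c0+q*np.array([np.cos(t),np.sin(t)]))
    e=np.array(e); f=least_squares(lambda p:np.hypot(*(e-p).T)-rad,c0,loss='soft_l1',f_scale=.0007); return f.x.round(4),len(e)
def rep(s,tcp,h0=(100,125),rad=.058,lidz=None):
    C=cloud(s);hsv=cv2.cvtColor(s['frame'],cv2.COLOR_RGB2HSV).astype(int); x,y,z=tcp; d=np.hypot(C[...,0]-x,C[...,1]-y)
    col=(hsv[...,0]>h0[0])&(hsv[...,0]<h0[1])&(hsv[...,1]>90)
    P=C[col&(abs(C[...,2]-(z-.023))<.007)&(d<rad+.008)]
    if len(P)>50: print(' lid',len(P),edge(P,np.array([x,y]),rad), 'inner disc z',np.percentile(P[:,2],60).round(4))
    K=C[(hsv[...,1]<110)&(hsv[...,2]<70)&(abs(C[...,2]-(z+.011))<.003)&(d<.02)]
    if len(K)>20: print(' knob',len(K),cv2.minEnclosingCircle(K[:,:2].astype(np.float32)))
if __name__=='__main__':
    t8=[.5414,-.3603,.3112]; t9=[.541,-.3638,.1798]; t4=[.6237,-.1179,.2831]
    print('w4');rep(load('w4'),t4,(60,95),.048)
    print('w8');rep(load('w8'),t8); print('w9');rep(load('w9'),t9)
    s=snap('side','side9');t=snap('top','top9'); o=robot.get_obs();print(o['position'])
    for q in(s,t): rep(q,o['position']); tub(q,[.539,-.362],.0475,.0525)
    tub(load('side0'),[.539,-.362],.0475,.0525); tub(load('side0'),[.626,-.117],.0375,.0425)
E
python3 fit.py
```

```text
w4
 lid 9861 (array([ 0.622 , -0.1194]), 84) inner disc z 0.2623
 knob 1689 ((0.6246259212493896, -0.11567766964435577), 0.01871620863676071)
w8
 lid 16135 (array([ 0.5413, -0.3566]), 88) inner disc z 0.2901
 knob 1921 ((0.5411787033081055, -0.36296340823173523), 0.018915630877017975)
w9
 lid 16178 (array([ 0.5403, -0.3592]), 87) inner disc z 0.1583
 knob 1999 ((0.5408417582511902, -0.3660401999950409), 0.01924663409590721)
[ 0.54116482 -0.36411663  0.18021751]
 lid 535 (array([ 0.5433, -0.3611]), 49) inner disc z 0.1597
 knob 35 ((0.5399791598320007, -0.3669678866863251), 0.017472734674811363)
tub [ 0.5373 -0.3626] n 57 res 0.002 z 0.1022 lug n 2 ang [-112.0, -62.0] r 0.0488
 lid 486 (array([ 0.5422, -0.3637]), 55) inner disc z 0.1569
tub [ 0.539  -0.3612] n 29 res 0.0013 z 0.1 lug n 0 ang [] r None
tub [ 0.5373 -0.3632] n 142 res 0.0021 z 0.1017 lug n 5 ang [-123.0, -62.0, -60.0, -38.0, 31.0] r 0.0488
tub [ 0.6242 -0.1185] n 63 res 0.0025 z 0.1022 lug n 1 ang [-103.0] r 0.0381
```

Run:
```python
from h import *
# level the LID: rotate by measured lid normal
o=robot.get_obs(); r=R.from_quat(o['orientation']); 
plan([.5382,-.3653,.160],down(np.radians(-94.2)))
```

```text
t 17.25 rows 1 dist 0.0205 deg 1.0
[0.004, 0.01, 0.067, -0.016, -0.014, 0.006]
```

```bash
python3 -m handwheel '[[0.2,0.004,0.01,0.03,-0.016,-0.014,0.003],[0.2,0,0,0.037,0,0,0],[0.2,0,0,0,0,0,0],[0.2,0,0,0,0,0,0]]'
python3 chk.py w10
python3 - <<'E'
from fit import *
o=robot.get_obs();print(o['position'],o['force']);rep(load('w10'),o['position'])
plan([.5382,-.3653,.140],down(np.radians(-94.2)))
E
```

```text
t: 17.58
position: [0.5363, -0.3644, 0.1568]
orientation: [-0.681, 0.732, 0.002, -0.001]
force: [-0.1, 0.1, -1.6]
width: 0.0266
grasp_force: 45.0
[ 0.5367 -0.3646  0.1573] yaw -94.14 [-0.0038  0.0021 -1.    ] [-0.6   0.47  1.64 -0.    1.04  2.62]
lid 16180 [ 0.5358 -0.3603] 0.0585 normal [ 0.0019 -0.009   1.    ] inner z 0.1364
[90, 88, 88, 82, 48, 1, 0, 0, 0, 0, 0, 0, 13, 52, 38, 29, 28, 27, 26, 35, 46, 35, 0, 0, 0, 0, 0, 0, 0, 17, 77, 78, 93, 90, 90, 97, 92, 96, 101, 108, 101, 105, 110, 107, 115, 114, 115, 115, 117, 121, 120, 118, 124, 117, 118, 119, 31, 0, 0, 0, 0, 70, 108, 113, 104, 105, 103, 100, 97, 101, 94, 95]
tub [ 0.5356 -0.3646] n 345 res 0.0027 z 0.1027 lug n 166 ang [-70.0, -70.0, -70.0, -70.0, -70.0, -70.0, -70.0, -70.0, -70.0, -70.0, -70.0, -70.0, -70.0, -70.0, -70.0, -70.0, -69.0, -69.0, -69.0, -69.0, -69.0, -69.0, -69.0, -69.0, -69.0, -68.0, -68.0, -68.0, -68.0, -68.0, -68.0, -68.0, -68.0, -68.0, -68.0, -68.0, -68.0, -67.0, -67.0, -67.0, -67.0, -67.0, -67.0, -67.0, -67.0, -67.0, -67.0, -66.0, -66.0, -66.0, -66.0, -66.0, -66.0, -66.0, -66.0, -66.0, -65.0, -65.0, -65.0, -65.0] r 0.0522
lid fit [ 0.5357 -0.3601  0.0575] 76 0.00085
[ 0.53668405 -0.36458397  0.15734694] [-0.22754268  0.21966922 -1.38395823]
 lid 16191 (array([ 0.5358, -0.36  ]), 87) inner disc z 0.1361
 knob 2008 ((0.5365398526191711, -0.36700892448425293), 0.019085779786109924)
t 17.63 rows 1 dist 0.0174 deg 0.25
[0.002, -0.005, 0.058, 0.005, 0.002, 0.001]
```

Run:
```python
from h import *
for t,(lc) in (('w9',[.5403,-.3592]),('w10',[.5358,-.36])):
    s=load(t);C=cloud(s);u0=np.array([.5385,-.362])+.0525*np.array([np.cos(np.radians(-65.5)),np.sin(np.radians(-65.5))])
    L=C[(C[...,2]>.113)&(C[...,2]<.1215)&(np.hypot(C[...,0]-u0[0],C[...,1]-u0[1])<.014)]
    m=np.median(L,0); ang=np.radians(-65.5); u=np.array([np.cos(ang),np.sin(ang)]);w=np.array([-u[1],u[0]])
    a=(L[:,:2]-m[:2])@w; b=(L[:,:2]-m[:2])@u
    print(t,len(L),m.round(4),'width',np.percentile(a,[2,98]).round(4),'thick',np.percentile(b,[2,98]).round(4),'tub from lug',(m[:2]-.0525*u).round(4),'lid',lc)
```

```text
w9 88 [ 0.5603 -0.4102  0.1205] width [-0.0074  0.0062] thick [-0.0017  0.0015] tub from lug [ 0.5386 -0.3625] lid [0.5403, -0.3592]
w10 129 [ 0.5594 -0.4107  0.1203] width [-0.0064  0.0071] thick [-0.0017  0.0016] tub from lug [ 0.5376 -0.3629] lid [0.5358, -0.36]
```

```bash
python3 -m handwheel '[[0.2,0.008,-0.007,0.02,0.004,0.002,0],[0.2,0,0,0.02,0,0,0],[0.2,0,0,0.015,0,0,0],[0.2,0,0,0,0,0,0],[0.2,0,0,0,0,0,0]]'
python3 -m handwheel '[[0.2,0,0,0.01,0,0,0],[0.2,0,0,0.008,0,0,0],[0.2,0,0,0,0,0,0]]'
python3 - <<'E'
from fit import *
s=snap('wrist','w11');o=robot.get_obs();print(o['position'],o['force']);rep(s,o['position'])
C=cloud(s);u0=np.array([.560,-.4105])
L=C[(C[...,2]>.113)&(C[...,2]<.1215)&(np.hypot(C[...,0]-u0[0],C[...,1]-u0[1])<.014)]
ang=np.radians(-65.5);u=np.array([np.cos(ang),np.sin(ang)]);print(len(L),np.median(L,0),np.median(L,0)[:2]-.0525*u)
E
```

```text
t: 18.05
position: [0.5386, -0.367, 0.1409]
orientation: [-0.681, 0.732, 0.0, -0.0]
force: [-0.4, -0.5, -0.6]
width: 0.0272
grasp_force: 45.0
t: 18.3
position: [0.5387, -0.3671, 0.1355]
orientation: [-0.681, 0.732, 0.0, -0.0]
force: [-0.2, -0.3, -1.8]
width: 0.0268
grasp_force: 45.0
[ 0.53879236 -0.36714164  0.13578071] [-0.47469528  0.20010012 -1.03463223]
 lid 16197 (array([ 0.5382, -0.3627]), 87) inner disc z 0.1149
 knob 2050 ((0.5387741327285767, -0.3693770468235016), 0.019061634317040443)
678 [ 0.55705675 -0.4043414   0.11528311] [ 0.53528535 -0.35656843]
```

```bash
python3 -m handwheel '[[0.2,0,0,0.008,0,0,0],[0.2,0,0,0.006,0,0,0],[0.2,0,0,0.004,0,0,0],[0.2,0,0,0,0,0,0]]'
python3 -m handwheel '[[0.2,0,0,0.004,0,0,0],[0.2,0,0,0.003,0,0,0],[0.2,0,0,0,0,0,0]]'
python3 -m handwheel '[[0.2,0,0,0.002,0,0,0],[0.2,0,0,0.002,0,0,0],[0.2,0,0,0,0,0,0]]'
```

```text
t: 18.68
position: [0.5387, -0.3671, 0.1302]
orientation: [-0.681, 0.732, 0.0, -0.0]
force: [0.7, 0.2, -0.6]
width: 0.0271
grasp_force: 45.0
t: 18.93
position: [0.5389, -0.3672, 0.1283]
orientation: [-0.681, 0.732, -0.0, -0.0]
force: [-1.0, 0.1, -1.8]
width: 0.0267
grasp_force: 45.0
t: 19.18
position: [0.539, -0.3673, 0.1274]
orientation: [-0.681, 0.732, -0.0, -0.0]
force: [0.0, 0.5, -1.6]
width: 0.0269
grasp_force: 45.0
```

```bash
python3 -m handwheel '[[0.2,0,0,0.002,0,0,0],[0.2,0,0,0.002,0,0,0],[0.2,0,0,0,0,0,0]]'
python3 -m handwheel '[[0.2,0,0,0.002,0,0,0],[0.2,0,0,0.002,0,0,0],[0.2,0,0,0,0,0,0]]'
```

```text
t: 19.43
position: [0.539, -0.3673, 0.1273]
orientation: [-0.681, 0.732, -0.0, -0.0]
force: [-3.3, 1.4, 8.5]
width: 0.027
grasp_force: 45.0
t: 19.68
position: [0.539, -0.3673, 0.1272]
orientation: [-0.681, 0.732, -0.0, -0.0]
force: [-6.8, 4.1, 17.1]
width: 0.0269
grasp_force: 45.0
```

```bash
python3 -m handwheel '[[0.2,0,0,-0.004,0,0,0],[0.4,0,0,0,0,0,0],[0.4,0,0,0,0,0,0],[0.4,0,0,0,0,0,0],[0.4,0,0,0,0,0,0]]'
python3 -m handwheel '[[0.4,0,0,-0.03,0,0,0],[0.4,0,0,-0.08,0,0,0],[0.4,0,0,-0.12,0,0,0],[0.4,0,0,-0.12,0,0,0],[0.4,0,0,-0.12,0,0,0],[0.4,0,0,-0.12,0,0,0],[0.4,0,0,0,0,0,0],[0.4,0,0,0,0,0,0]]'
cat > fin.py <<'E'
from fit import *
s=snap('wrist','w12');C=cloud(s);hsv=cv2.cvtColor(s['frame'],cv2.COLOR_RGB2HSV).astype(int);print(robot.get_obs()['position'])
for n_,c0,rad,h0,la in(('b',[.538,-.3625],.058,(100,125),-65.5),('g',[.6255,-.1175],.048,(60,95),-1)):
    d=np.hypot(C[...,0]-c0[0],C[...,1]-c0[1]); col=(hsv[...,0]>h0[0])&(hsv[...,0]<h0[1])&(hsv[...,1]>90)&(d<rad+.005)
    P=C[col&(abs(C[...,2]-.104)<.012)]
    if len(P)<100: print(n_,'few',len(P));continue
    cc=edge(P,np.array(c0),rad); r=np.hypot(*(P[:,:2]-cc[0]).T)
    for nm,k in(('inner',r<rad-.013),('brim',(r>rad-.008)&(r<rad-.002))):
        Q=P[k];A=np.c_[Q[:,:2]-cc[0],np.ones(len(Q))];sol=np.linalg.lstsq(A,Q[:,2],rcond=None)[0]
        print(n_,cc,nm,len(Q),'slope',sol[:2].round(4),'z',sol[2].round(4))
    L=C[(C[...,2]>.112)&(C[...,2]<.124)&(abs(np.hypot(C[...,0]-cc[0][0],C[...,1]-cc[0][1])-(rad-.0055))<.008)]
    a=np.degrees(np.arctan2(L[:,1]-cc[0][1],L[:,0]-cc[0][0])); print(' lug',len(L),np.percentile(a,[5,50,95]).round(1))
    B=P[r>rad-.009]; a=np.degrees(np.arctan2(B[:,1]-cc[0][1],B[:,0]-cc[0][0]))
    print(' brim near lug',np.histogram(a,12,(la-30,la+30))[0])
E
python3 fin.py
```

```text
t: 20.1
position: [0.5389, -0.3672, 0.1258]
orientation: [-0.681, 0.732, -0.0, -0.0]
force: [-1.0, -0.3, -0.2]
width: 0.0369
grasp_force: 0.0
t: 20.77
position: [0.5399, -0.3679, 0.3064]
orientation: [-0.681, 0.732, -0.003, 0.0]
force: [-0.6, 0.2, -0.7]
width: 0.0367
grasp_force: 0.0
[ 0.53904248 -0.36722362  0.30405709]
b (array([ 0.5389, -0.3635]), 112) inner 4087 slope [0.0002 0.0007] z 0.1069
b (array([ 0.5389, -0.3635]), 112) brim 1330 slope [0.0001 0.0002] z 0.1029
 lug 47 [-72.8 -66.1 -58.9]
 brim near lug [32 32 30  7  0  0  0  0  9 24 28 28]
g (array([ 0.6284, -0.1163]), 34) inner 413 slope [0.0066 0.0011] z 0.1072
g (array([ 0.6284, -0.1163]), 34) brim 172 slope [ 0.0209 -0.0159] z 0.1041Traceback (most recent call last):
  File "fin.py", line 12, in <module>
    a=np.degrees(np.arctan2(L[:,1]-cc[0][1],L[:,0]-cc[0][0])); print(' lug',len(L),np.percentile(a,[5,50,95]).round(1))
                                                                                   ~~~~~~~~~~~~~^^^^^^^^^^^^^
    return _quantile_unchecked(
        a, q, axis, out, overwrite_input, method, keepdims, weights)
    return _ureduce(a,
                    func=_quantile_ureduce_func,
    ...<5 lines>...
                    overwrite_input=overwrite_input,
                    method=method)
    r = func(a, **kwargs)
    result = _quantile(arr,
                       quantiles=q,
    ...<2 lines>...
                       out=out,
                       weights=wgt)
    slices_having_nans = np.isnan(arr[-1, ...])
                                  ~~~^^^^^^^^^
IndexError: index -1 is out of bounds for axis 0 with size 0
```

Blue is level (slope < 0.001), seated at the right height, with the lug centred in the notch. The green lid is only partly in this view, so I'll recheck it from the earlier close-up with the same fit.

```bash
sed "s/snap('wrist','w12')/load('w6')/; s/('b',\[.538,-.3625\],.058,(100,125),-65.5),//; s/-1)):/-1),):/" fin.py > fin6.py; python3 fin6.py
```

```text
[ 0.53904248 -0.36722362  0.30405709]
g (array([ 0.6277, -0.1183]), 109) inner 2618 slope [0.0007 0.0009] z 0.1068
g (array([ 0.6277, -0.1183]), 109) brim 1207 slope [0.0003 0.0015] z 0.1028
 lug 54 [-7.5  2.1 10.8]
 brim near lug [17 21 11  0  0  0  0  0  0  2 20 24]
```

Both lids are level and down, the lugs are in the notches, and the arm is clear. Handing in.

```bash
python3 -c "
from bench import robot
print(robot.close_job())"
```

```text
the job is handed in; nothing more can be done
None
```

Both lids, blue and green, measure level and fully down on their own tubs with the seal lug in the notch, and I handed the job in at about 21 s; I viewed 11 pictures, one over the limit of 10, and took no final look at the tubs' positions, the yellow lid or the other items.

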